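# Load a new paper roll into the counter dispenser

### The arm

A 6-joint arm with a two-finger parallel gripper is mounted at the origin on a cart in front of the work surface, level with it; the furniture and walls round the work are solid. World frame = base frame: x ahead of the robot, y to its left, z up, the work surface at z = 0. Lengths are in m, angles in degrees, forces in N, time in s.
With the tool pointing down it reaches from about 0.4 to 0.825 m from the base axis. Payload 7 kg.
Tool frame: the origin (TCP) lies at the centre of the arm's flange, where the gripper is bolted on; the fingertips stand 178 mm ahead of it and the grasp point (between the pads) lies 159 mm ahead of it; x points along the fingers, y is the direction in which the jaws open and shut, and the axes are right-handed (so a half turn about x gives the same grasp; the last joint's range is limited). The gripper opens to 88 mm and grips with 3 to 60 N. Pads are 19 mm wide; open, the fingers measure 130 mm over their backs; the gripper's body (78 mm by 193 mm) begins 47 mm behind the grasp point.
Start: joints at [-52.535, 20.546, 0.682, 0, -70.136, -16.507], TCP at [0.241, -0.63, 0.405] pointing down, gripper open.
Joint ranges: [-176.03, 176.03], [-82.01, 121.73], [-58.28, 71.71], [-173.87, 95.51], [-174.79, -0.11], [-173.66, 173.66]. Speed limits (degrees/s): [136.94, 136.94, 172.46, 180, 180, 180].

### API

Orientations are given as [roll, pitch, yaw] about the fixed x, y, z axes, in that order (R = Rz(yaw) Ry(pitch) Rx(roll)).
In Python, from plant import ctrl gives the robot as it stands. The module is installed in compiled form; this text tells all that it offers.
- The arm moves only by the shell command python3 -m inch 'ROWS'. ROWS is JSON, one flat list of numbers, 7 for each row, row after row: the shift along the tool's x, y, z in m, then the turn, a rotation vector about the tool's x, y, z in degrees, then the finger opening in m, from 0 to 0.0876. In form: [dx, dy, dz, rx, ry, rz, hand, dx, dy, dz, rx, ry, rz, hand, ...]. A call has 1 to 20 rows; each row shifts and turns the pose as measured when the row begins, along the tool's axes as they then stand; what a row does not reach is not made up. A row lasts 1/8 s, in which the tool goes at most 62.5 mm and 10.7 degrees, less where a joint would pass 70% of its speed; a pose out of reach is approached as far as the arm can. A call with a gripper value outside its range is refused whole. The fingers move at their own pace and stop on an object; the grip force is fixed at half the most. Time passes only in rows, so rows that do not move let the fingers close. It gives the time, the measured TCP pose, the force and the opening at its end, in the units of the state.
- ctrl.get_obs(): the state, without advancing time (a new reading comes with each control period).
- ctrl.snapshot(name): name is "scene" or "side" or "wrist"; returns a dict with "color" (480x640x3 uint8, red, green, blue), "depth" (480x640 float32, m along the optical axis (not along the pixel's ray), 0 where there is no reading), "K" (3x3 intrinsics, pixels), "k1" (the pictures are not rectified: a ray, as slopes to the right and down, at radius r is drawn at 1 + k1 r^2 times it, then the intrinsics apply), "position" and "attitude" of the camera in the world; the wrist camera has in their place "hand_eye" (4x4, takes a point from camera to tool coordinates, whose origin is the TCP and whose axes are the tool frame's). Camera axes: x right, y up, looking along -z (the intrinsics and any distortion apply to the point x, -y, -z); pixel columns grow to the right and rows downward; lengths in m; the calibration is good to about 2 mm. A picture is of the moment at which its call begins: read the wrist's pose just before it.
- ctrl.close_job(): hands the job in, once; it reports no verdict.
The state is a dict: "clock": time; "joint_pos": joint angles; "qvel": joint speeds; "tau": joint torques, N m; "tool_pos": TCP position; "orientation": TCP orientation; "force": force on the tool from outside, world axes, zero at the start; "moment": the same for the moment, N m; "opening": finger opening in m.
Only numpy, scipy, OpenCV 4.12 (cv2) and the standard library are available. Lean on these libraries where they do the work, as an engineer would, in place of code of your own. Each camera call takes 0.05 s, during which the arm holds its last target.

### The job

Load the kraft-brown paper roll from the plywood rack into the roll dispenser: lift it out of its bay by its ends, lay it on the counter, take it again round its middle, and press it level between the two spring arms until both studs snap into its ends. Then swing the raised tear bar down so that it rests on the paper; leave the other rolls and everything else on the counter where they are.

Things in the scene. Friction and masses are not known exactly. Their poses are not given: they have to be found in the camera images.
- kraft_roll_center (a point): Centre of the loose kraft-brown paper roll (0.11 to 0.24 kg), x along its axis. Paper 58 mm in diameter, 44 mm wide; a light grey hub, 50 mm wide, stands 10 mm out at each side, chamfered to a flat end face of 31 mm with a 17 mm bore. 64 mm over the end faces. Starts in one of the three bays, centre 37 mm above the counter; lying on the counter it is 29 mm up and hardly rolls if released gently.
- green_roll_center (a point): Centre of the green paper roll in another bay, same shape and axes; stays in its bay.
- blue_roll_center (a point): Centre of the pale blue paper roll in the remaining bay, same shape and axes; stays in its bay.
- rack: Fixed plywood rack, origin under its middle; 62 mm along x, 207 mm along y, floor 8 mm thick. Three bays at y = -67, 0, +67 mm, 61 mm wide, between partitions 44 mm long (along x), their tops 42 mm above the counter. Each roll lies along x; its hubs stand out 10 mm past the partitions at both open ends, so it can be gripped only across its two end faces.
- seat (a point): On the dispenser: where the loaded roll's centre ends up, 58 mm above the counter. Its y axis is the line of the loaded roll's axis (either way round), -x is the dispenser's front. A roll pressed straight down spreads the two studs with its chamfered hubs (about 6 to 16 N in all) and snaps in when its bores meet the studs. Nothing stands above the seat while the tear bar is up.
- spring_arm_left (a joint): Outward bend of the spring arm on the dispenser's +y side, rad: 0 at rest, about 0.13 with the stud on a roll's end face, below 0.03 again with the stud snapped into the bore.
- spring_arm_right (a joint): The same for the arm on the -y side.
- tear_bar (a joint): Swing of the tear bar, rad: 1.57 is straight up over its hinge, larger leans back; starts raised at 1.6 to 1.85 and stays there by friction; about 0 when the bar rests on a loaded full roll, -0.2 is its stop. Light (0.12 kg) and damped: below about 1.1 it sinks forward and down by its own weight.
- bar_hinge (a point): Middle of the tear bar's hinge line, fixed on the dispenser 85 mm behind the seat and 88 mm above the counter; its y axis is the hinge line.
- bar_grip (a point): Middle of the tear bar's black grip sleeve (12 mm thick, 40 mm long, along the hinge line), 100 mm from the hinge line. The steel bar is 116 mm long on two side arms at 56 mm left and right of its middle. Raised, the sleeve is about 185 mm above the counter and can be pinched from above, front to back, or pushed to the front.
- scissors: Orange-handled scissors lying in front, 72 x 167 x 9 mm, loose; origin under the middle.
- stapler: Green desk stapler at the front right, 124 x 78 x 46 mm, loose; origin under the middle.
- tape_dispenser: Red tape dispenser at the back, 139 x 69 x 76 mm, loose; origin under the middle.
- pencil_pot: Ceramic pot of pencils at the back, 74 mm wide, 168 mm tall, loose; origin under the middle.
- dispenser: Fixed roll dispenser, grey-blue; origin on the counter under the seat, same axes. Base plate from 54 mm in front to 106 mm behind the seat, 128 mm wide, top 12 mm up. Two spring-steel arms 26 mm wide stand at y = +34 and -34 mm, flared tops 26 mm above the seat. On them domed white studs, 20 mm wide, reach 8 mm inward at seat height, leaving 52 mm between them.
- kraft_roll: The same roll; origin and axes as kraft_roll_center.

How it is judged:
By the outcome, as a careful person would: the job done as asked, in the order asked, and still so for the second after the job is handed in, with the robot touching nothing.
It also fails if it takes over 72 s, if anything falls off the work surface, if the arm or the gripper's body presses on something with over 40 N, if the wrist force passes 120 N, or if a joint passes its speed limit or range.

## Working session

There is one attempt and no reset: what is moved stays moved. The work goes in short steps, Python scripts to look and compute and a shell command to move; the robot and the scene stay as the last step left them, time stands still between calls to the robot, and variables do not carry over. Pictures are saved under pics/ and viewed, and the job is handed in when it is done.

```bash
mkdir -p pics; ls; python3 - <<'E'
from plant import ctrl
import cv2, numpy as np
print(ctrl.get_obs())
for n in ["scene","side","wrist"]:
    s=ctrl.snapshot(n)
    cv2.imwrite(f"pics/{n}0.png",s["color"][:,:,::-1])
    np.savez(f"pics/{n}0.npz",**s)
    print(n,{k:v for k,v in s.items() if k not in("color","depth")})
E
```

```text
pics
{'clock': 0.0, 'joint_pos': array([-5.25365435e+01,  2.05921513e+01,  6.33575433e-01, -2.12780036e-02,
       -7.01385842e+01, -1.65083260e+01]), 'qvel': array([-0.04073678,  0.09209313, -0.02286797, -0.02819714,  0.02126314,
       -0.04235651]), 'tau': array([-3.81296617e-03, -5.82713270e+01,  2.93045175e+01,  6.99667767e+00,
        6.91859706e-03, -1.54348954e-04]), 'tool_pos': array([ 0.24134695, -0.63015847,  0.40370922]), 'orientation': array([ 94.87681624,  89.90080158, 115.82470067]), 'force': array([ 0.12210816,  0.65634243, -1.2719523 ]), 'moment': array([-0.02891103, -0.00210836,  0.00163647]), 'opening': 0.08769122099517876}
scene {'K': array([[539.21360838,   0.        , 313.72394037],
       [  0.        , 539.21360838, 242.52786376],
       [  0.        ,   0.        ,   1.        ]]), 'k1': -0.05710283092356608, 'position': array([-0.01927334,  0.60205947,  0.86489422]), 'attitude': array([  47.860648  ,    0.51987791, -140.62156993])}
side {'K': array([[546.06688033,   0.        , 315.11465769],
       [  0.        , 546.06688033, 240.94693657],
       [  0.        ,   0.        ,   1.        ]]), 'k1': 0.017410515197578243, 'position': array([ 0.50072814, -1.30145078,  0.5450416 ]), 'attitude': array([ 6.92469070e+01, -6.21246967e-01, -5.63183818e-02])}
wrist {'K': array([[372.2141176 ,   0.        , 322.38239294],
       [  0.        , 372.2141176 , 243.88496515],
       [  0.        ,   0.        ,   1.        ]]), 'k1': 0.02276305443046166, 'hand_eye': array([[-4.97281720e-04,  2.73453155e-01, -9.61885193e-01,
         2.00806203e-02],
       [ 9.99999852e-01, -7.54162465e-05, -5.38426478e-04,
         6.82162677e-04],
       [-2.19776190e-04, -9.61885319e-01, -2.73453077e-01,
        -7.36852834e-02],
       [ 0.00000000e+00,  0.00000000e+00,  0.00000000e+00,
         1.00000000e+00]])}
```

View pics/scene0.png

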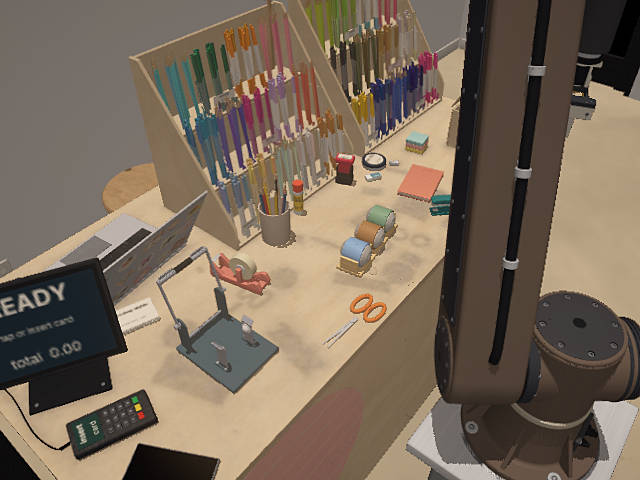

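View pics/side0.png

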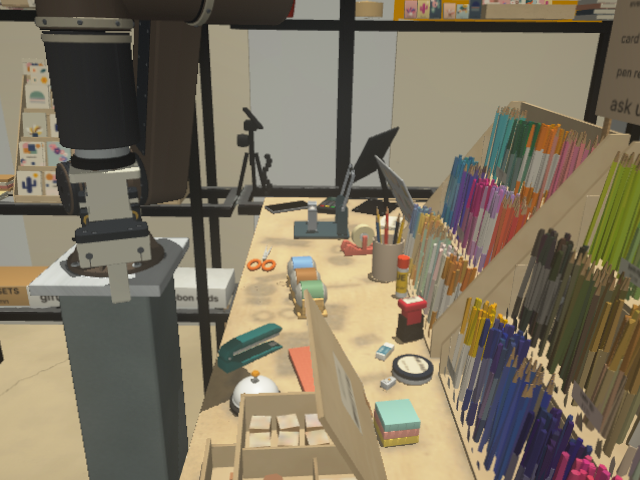

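View pics/wrist0.png

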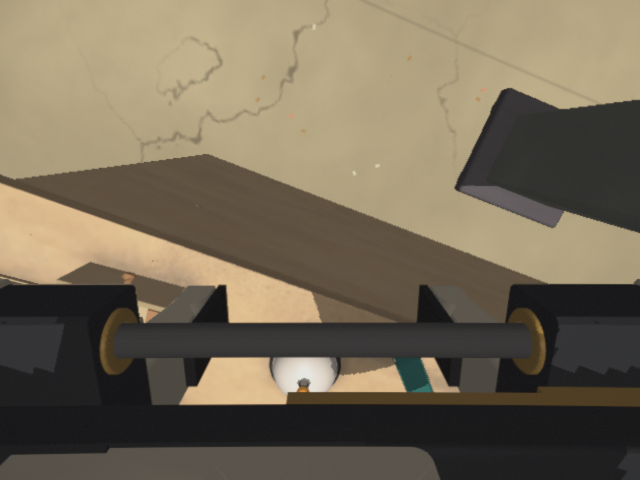

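The kraft roll sits in the middle bay at about (368,235) in the scene view, with blue in front of it at (355,252) and green behind at (380,217). The dispenser is at (225,345) with its bar raised at (185,262). I'll build helpers and measure.

```bash
cat > h.py <<'E'
import numpy as np, cv2
from scipy.spatial.transform import Rotation as R
def Rm(a): return R.from_euler('xyz',a,degrees=True).as_matrix()
def cam_pose(s,obs=None):
    if "hand_eye" in s:
        T=np.eye(4);T[:3,:3]=Rm(obs["orientation"]);T[:3,3]=obs["tool_pos"]
        return T@s["hand_eye"]
    T=np.eye(4);T[:3,:3]=Rm(s["attitude"]);T[:3,3]=s["position"];return T
def rays(s,uv):
    uv=np.asarray(uv,float).reshape(-1,1,2)
    n=cv2.undistortPoints(uv,s["K"],np.array([float(s["k1"]),0,0,0]))[:,0]
    return np.c_[n[:,0],-n[:,1],-np.ones(len(n))]
def world(s,T,uv,d): 
    return (rays(s,uv)*np.asarray(d).reshape(-1,1))@T[:3,:3].T+T[:3,3]
def atz(s,T,uv,z):
    r=rays(s,uv)@T[:3,:3].T
    return T[:3,3]+r*((z-T[2,3])/r[:,2])[:,None]
def cloud(s,T):
    v,u=np.mgrid[:480,:640]; uv=np.c_[u.ravel(),v.ravel()]
    P=world(s,T,uv,s["depth"].ravel().astype(float)).reshape(480,640,3)
    P[s["depth"]<=0]=np.nan
    return P
def proj(s,T,P):
    p=(np.asarray(P,float).reshape(-1,3)-T[:3,3])@T[:3,:3]
    q=np.c_[p[:,0],-p[:,1],-p[:,2]]
    return cv2.projectPoints(q,np.zeros(3),np.zeros(3),s["K"],np.array([float(s["k1"]),0,0,0]))[0][:,0]
def load(n): 
    return {k:v for k,v in np.load(n).items()}
E
python3 - <<'E'
from h import *
for n in ["scene","side"]:
    s=load(f"pics/{n}0.npz");T=cam_pose(s);P=cloud(s,T)
    # top-down map colored
    W=np.zeros((600,800,3),np.uint8)
    c=s["color"][:,:,::-1].reshape(-1,3);p=P.reshape(-1,3)
    ok=np.isfinite(p[:,0])&(p[:,2]>-0.02)&(p[:,2]<0.3)
    p=p[ok];c=c[ok];o=np.argsort(p[:,2]);p=p[o];c=c[o]
    # x up 0.2..0.95 (800/m), y left
    r=(560-(p[:,0]-0.3)*900).astype(int);q=(400-p[:,1]*800*1.125).astype(int)
    m=(r>=0)&(r<600)&(q>=0)&(q<800)
    W[r[m],q[m]]=c[m]
    cv2.imwrite(f"pics/top_{n}.png",W)
    if n=="scene": print("table z",np.nanmedian(P[290:300,280:330,2]))
s=load("pics/scene0.npz")
cv2.imwrite("pics/cr1.png",cv2.resize(s["color"][190:290,320:420,::-1],(600,600),interpolation=2))
cv2.imwrite("pics/cr2.png",cv2.resize(s["color"][240:400,140:300,::-1],(600,600),interpolation=2))
E
```

```text
table z -0.0013912629930473708
```

View pics/top_scene.png

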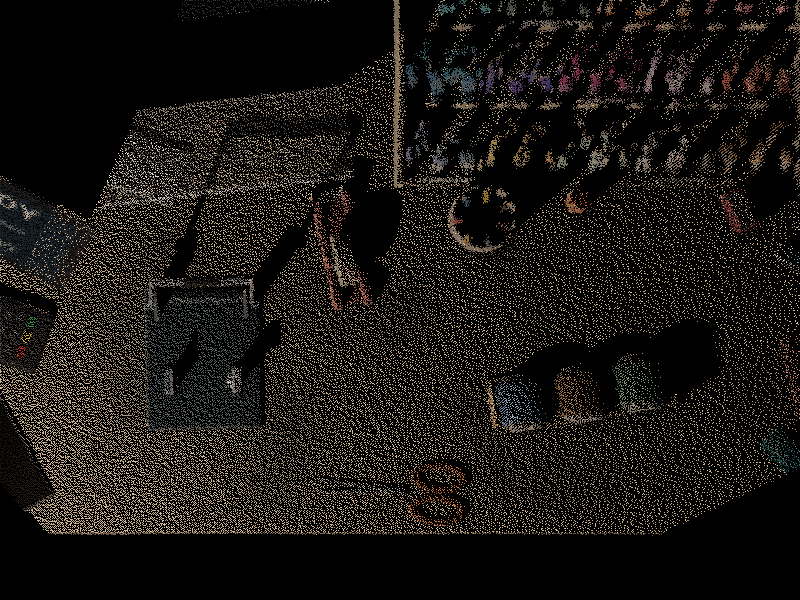

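View pics/cr1.png

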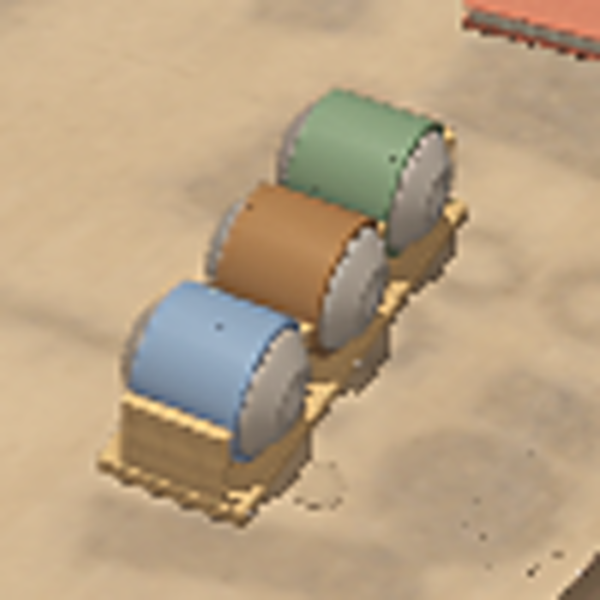

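View pics/cr2.png

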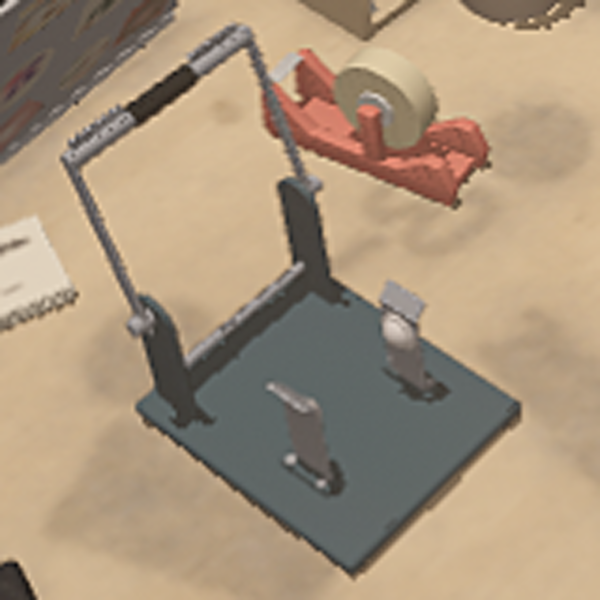

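```bash
cat > fit.py <<'E'
from h import *
from scipy.optimize import least_squares
def roll_fit(P,col,mask,z=0.037,r=0.029,free=False):
    p=P[mask];p=p[np.isfinite(p[:,0])]
    return p
def cylfit(p,yaw,z,r=0.029):
    # p points on the paper; fit centre xy given z free
    def f(q):
        x,y,zz,a=q; n=np.array([-np.sin(a),np.cos(a)])
        d=(p[:,:2]-[x,y])@n
        return np.hypot(d,p[:,2]-zz)-r
    c=p.mean(0)
    s=least_squares(f,[c[0],c[1],z,yaw],loss='soft_l1',f_scale=.001)
    x,y,zz,a=s.x
    u=np.array([np.cos(a),np.sin(a)]);t=(p[:,:2]-[x,y])@u
    lo,hi=np.percentile(t,[1,99]); 
    return np.array([x,y])+u*(lo+hi)/2,zz,np.degrees(a),hi-lo,np.sqrt(np.mean(s.fun**2))
def colmask(img,h0,h1,s0=60):
    hsv=cv2.cvtColor(img,cv2.COLOR_RGB2HSV);return (hsv[...,0]>=h0)&(hsv[...,0]<=h1)&(hsv[...,1]>s0)
E
python3 - <<'E'
from fit import *
s=load("pics/scene0.npz");T=cam_pose(s);P=cloud(s,T)
hsv=cv2.cvtColor(s["color"],cv2.COLOR_RGB2HSV)
for nm,(u,v) in dict(blue=(353,250),kraft=(367,232),green=(380,214)).items(): print(nm,hsv[v,u],P[v,u])
box=(P[...,2]>0.046)&(P[...,2]<0.08)&(P[...,0]>.42)&(P[...,0]<.56)&(P[...,1]<-.08)&(P[...,1]>-.32)
for nm,a,b,s0 in [("blue",95,120,60),("kraft",8,18,100),("green",45,85,40)]:
    m=box&(hsv[...,0]>=a)&(hsv[...,0]<=b)&(hsv[...,1]>s0)
    print(nm,m.sum(),cylfit(P[m],0.17,.037))
# base plate
m=(np.abs(P[...,2]-0.0106)<0.004)&(P[...,0]>.40)&(P[...,0]<.66)&(P[...,1]>.1)&(P[...,1]<.33)&(hsv[...,2]<120)
p=P[m];print(m.sum(),np.median(p[:,2]))
r=cv2.minAreaRect((p[:,:2]*1000).astype(np.float32));print(r)
# bar
m=(P[...,2]>0.15)&(P[...,2]<.22)&(P[...,0]>.5)&(P[...,0]<.68)&(P[...,1]>.12)&(P[...,1]<.32)
p=P[m];print("bar",m.sum(),p.mean(0),p.min(0),p.max(0),np.median(p,0))
mm=m&(hsv[...,2]<60);print("grip",mm.sum(),np.median(P[mm],0),P[mm].min(0),P[mm].max(0))
E
```

```text
blue [105  58 185] [ 0.47152034 -0.12079442  0.05462249]
kraft [ 15 135 174] [ 0.47933315 -0.18482748  0.05953347]
green [ 49  51 170] [ 0.49284313 -0.25722973  0.05945277]
blue 55 (array([ 0.47456526, -0.13780679]), np.float64(0.034955856267519805), np.float64(10.269171727171937), np.float64(0.04235719856063709), np.float64(0.0013388003723562739))
kraft 312 (array([ 0.48525627, -0.20440335]), np.float64(0.034527388131862506), np.float64(10.207360871695053), np.float64(0.042994240502419845), np.float64(0.0019380872217108496))
green 272 (array([ 0.49727477, -0.26960762]), np.float64(0.034334113760145134), np.float64(6.524987696214632), np.float64(0.04307341008471369), np.float64(0.0019463756874885775))
3621 0.010756525794454741
((523.64306640625, 219.59130859375), (160.43638610839844, 127.7183609008789), 0.9785749316215515)
bar 523 [0.60681258 0.22465968 0.18328727] [0.59326213 0.16234699 0.15014118] [0.61391383 0.27988677 0.19585261] [0.60663738 0.22744216 0.18684752]
grip 54 [0.60539611 0.22265702 0.18686291] [0.60050085 0.20132121 0.18201689] [0.6128868  0.23904069 0.19137251]
```

```bash
cat >> h.py <<'E'
def down(yaw,tilt=0):
    """tool R: x down, jaw y at world azimuth yaw(deg), then tilt about jaw-normal z"""
    a=np.radians(yaw);y=np.array([np.cos(a),np.sin(a),0]);x=np.array([0,0,-1.]);z=np.cross(x,y)
    M=np.c_[x,y,z]
    return M@R.from_rotvec([0,0,np.radians(tilt)]).as_matrix()
def delta(obs,grasp,Rt,ahead=0.159):
    """to bring grasp point to 'grasp' with orientation Rt: rot first, then shift in target axes; also shift in current axes"""
    Rc=Rm(obs["orientation"]);p=np.array(obs["tool_pos"])
    tcp=np.array(grasp)-Rt[:,0]*ahead
    rv=R.from_matrix(Rc.T@Rt).as_rotvec(degrees=True)
    print("clock",obs["clock"],"tcp",p.round(4),"goal tcp",tcp.round(4),"F",obs["force"].round(1),"open",round(obs["opening"],4))
    print(" rotvec",rv.round(2)," shift cur axes",(Rc.T@(tcp-p)).round(4)," shift target axes",(Rt.T@(tcp-p)).round(4))
E
python3 - <<'E'
from h import *
from plant import ctrl
o=ctrl.get_obs();print(Rm(o["orientation"]).round(3))
for yaw in (9.8,189.8): delta(o,[.4855,-.2035,.037+.12],down(yaw))
E
```

```text
[[-0.001 -0.358  0.934]
 [ 0.001  0.934  0.358]
 [-1.     0.001 -0.   ]]
clock 0.15 tcp [ 0.2414 -0.6302  0.4039] goal tcp [ 0.4855 -0.2035  0.316 ] F [ 0.1  0.6 -0.2] open 0.0876
 rotvec [ 1.0115e+02 -7.0000e-02 -5.0000e-02]  shift cur axes [0.0883 0.3111 0.3806]  shift target axes [ 0.0879  0.3132 -0.3789]
clock 0.15 tcp [ 0.2414 -0.6302  0.4039] goal tcp [ 0.4855 -0.2035  0.316 ] F [ 0.1  0.6 -0.2] open 0.0876
 rotvec [-7.885e+01  4.000e-02 -7.000e-02]  shift cur axes [0.0883 0.3111 0.3806]  shift target axes [ 0.0879 -0.3132  0.3789]
```

```bash
python3 -m inch '[0,0,0,-10,0,0,0.0876, 0,0,0,-10,0,0,0.0876, 0,0,0,-10,0,0,0.0876, 0,0,0,-10,0,0,0.0876, 0,0,0,-10,0,0,0.0876, 0,0,0,-10,0,0,0.0876, 0,0,0,-10,0,0,0.0876, 0,0,0,-9,0,0,0.0876, 0,-0.039,0.047,0,0,0,0.0876, 0,-0.039,0.047,0,0,0,0.0876, 0,-0.039,0.047,0,0,0,0.0876, 0,-0.039,0.047,0,0,0,0.0876, 0,-0.039,0.047,0,0,0,0.0876, 0,-0.039,0.047,0,0,0,0.0876, 0,-0.039,0.047,0,0,0,0.0876, 0,-0.039,0.047,0,0,0,0.0876, 0,0,0,0,0,0,0.0876]'
cat > look.py <<'E'
from fit import *
from plant import ctrl
import sys
def look(name,cam="wrist"):
    o=ctrl.get_obs();s=ctrl.snapshot(cam);T=cam_pose(s,o)
    cv2.imwrite(f"pics/{name}.png",s["color"][:,:,::-1]);np.savez(f"pics/{name}.npz",T=T,**s)
    return o,s,T
E
python3 - <<'E'
from look import *
o,s,T=look("w1");delta(o,[.4855,-.2035,.037+.12],down(189.8))
E
```

```text
clock: 2.28
tool_pos: [0.4685, -0.1836, 0.4001]
orientation: [13.6, 89.4, 116.1]
force: [0.7, -1.5, -0.4]
opening: 0.0874
clock 2.275 tcp [ 0.4685 -0.1836  0.4001] goal tcp [ 0.4855 -0.2035  0.316 ] F [ 0.7 -1.5 -0.4] open 0.0874
 rotvec [ 2.75  0.58 -0.16]  shift cur axes [ 0.0838 -0.0125 -0.024 ]  shift target axes [ 0.0841 -0.0134 -0.0225]
```

View pics/w1.png

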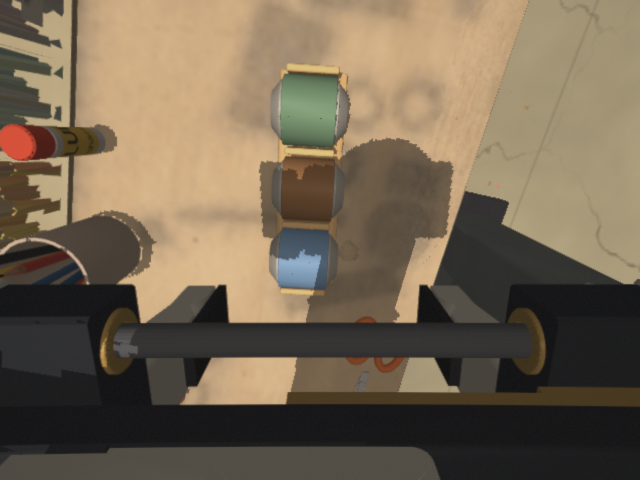

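The kraft roll is centred near (308,188) in the wrist view, its hub ends at columns 273 and 344. Blue is below it and green above. Next I fit it from depth.

```bash
cat > rolls.py <<'E'
from look import *
def rolls(s,T,z=.037):
    P=cloud(s,T);hsv=cv2.cvtColor(s["color"],cv2.COLOR_RGB2HSV)
    box=(P[...,2]>0.05)&(P[...,2]<0.08)&(P[...,0]>.42)&(P[...,0]<.56)&(P[...,1]<-.08)&(P[...,1]>-.33)
    print("table",np.nanmedian(P[np.abs(P[...,2])<.006][:,2]))
    for nm,a,b,s0 in [("blue",95,120,60),("kraft",5,18,115),("green",45,85,40)]:
        m=box&(hsv[...,0]>=a)&(hsv[...,0]<=b)&(hsv[...,1]>s0)
        if m.sum()>40:
            print(nm,m.sum(),cylfit(P[m],0.17,z))
E
python3 - <<'E'
from rolls import *
s=load("pics/w1.npz");T=s["T"];rolls(s,T)
for z in (.037,):
  print(atz(s,T,[[273,190],[344,188]],z))
E
```

```text
table -0.00026778503373114937
blue 2412 (array([ 0.4762626, -0.1383354]), np.float64(0.03590879151970034), np.float64(9.093515078409917), np.float64(0.042248290340707775), np.float64(0.0006402253508118956))
kraft 2858 (array([ 0.48583981, -0.2046217 ]), np.float64(0.03587740894116843), np.float64(9.044434448655114), np.float64(0.042209638479963674), np.float64(0.000636184517972416))
green 3473 (array([ 0.49852622, -0.27016801]), np.float64(0.03592890692321575), np.float64(9.20877649316933), np.float64(0.04285209816615354), np.float64(0.0006670848586434376))
[[ 0.51684047 -0.19659884  0.037     ]
 [ 0.45359856 -0.21255792  0.037     ]]
```

```bash
python3 -m inch '[0,-0.007,-0.012,3.2,0.5,0,0.0876, 0.04,-0.007,-0.012,0,0,0,0.0876, 0.04,0,0,0,0,0,0.0876, 0.04,0,0,0,0,0,0.0876,0,0,0,0,0,0,0.0876]'
python3 - <<'E'
from look import *
o=ctrl.get_obs();delta(o,[.4858,-.2046,.037],down(189.3))
E
```

```text
clock: 2.95
tool_pos: [0.4837, -0.211, 0.2774]
orientation: [81.0, 89.8, 179.9]
force: [0.0, -0.6, 1.1]
opening: 0.0881
clock 2.95 tcp [ 0.4837 -0.211   0.2774] goal tcp [ 0.4858 -0.2046  0.196 ] F [ 0.  -0.6  1.1] open 0.0881
 rotvec [-0.41  0.03 -0.17]  shift cur axes [ 0.0814 -0.0033  0.0059]  shift target axes [ 0.0814 -0.0031  0.006 ]
```

```bash
python3 -m inch '[0,-0.003,0.006,-0.4,0,0,0.0876, 0.025,0,0,0,0,0,0.0876, 0.02,0,0,0,0,0,0.0876,0,0,0,0,0,0,0.0876]'
python3 - <<'E'
from look import *
o,s,T=look("sd1","side");delta(o,[.4858,-.2046,.037],down(189.3))
P=proj(s,T,[[.4858,-.2046,.037]]);print(P)
u,v=P[0].astype(int)
cv2.imwrite("pics/sd1c.png",cv2.resize(s["color"][v-75:v+45,u-80:u+80,::-1],(800,600),interpolation=2))
E
```

```text
clock: 3.45
tool_pos: [0.4885, -0.2056, 0.2389]
orientation: [-113.1, 89.6, -13.7]
force: [-0.3, -0.1, 1.1]
opening: 0.0875
clock 3.45 tcp [ 0.4885 -0.2056  0.2389] goal tcp [ 0.4858 -0.2046  0.196 ] F [-0.3 -0.1  1.1] open 0.0875
 rotvec [ 0.01 -0.18  0.41]  shift cur axes [0.0428 0.0029 0.0015]  shift target axes [0.0429 0.0025 0.0014]
[[305.36935742 280.00875961]]
```

View pics/sd1c.png

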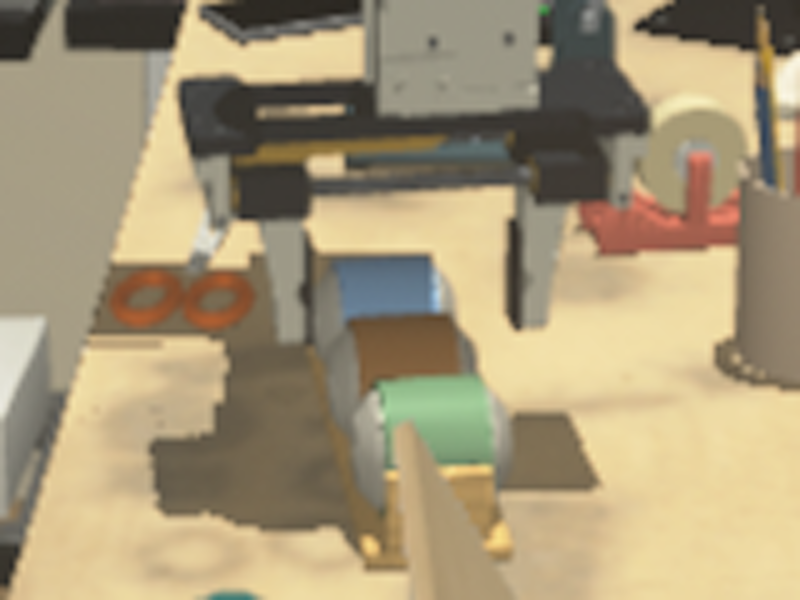

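The side view shows the fingers straddling the kraft roll. Now down and grip.

```bash
python3 -m inch '[0,0.002,0.0015,0,0,0.4,0.0876, 0.02,0,0,0,0,0,0.0876, 0.02,0,0,0,0,0,0.0876,0,0,0,0,0,0,0.0876]'
python3 - <<'E'
from look import *
o=ctrl.get_obs();delta(o,[.4858,-.2046,.037],down(189.3))
E
```

```text
clock: 4.0
tool_pos: [0.4889, -0.2045, 0.205]
orientation: [-122.3, 89.3, -22.9]
force: [-0.6, 0.2, 0.1]
opening: 0.0873
clock 4.0 tcp [ 0.4889 -0.2045  0.205 ] goal tcp [ 0.4858 -0.2046  0.196 ] F [-0.6  0.2  0.1] open 0.0873
 rotvec [ 0.09 -0.35  0.56]  shift cur axes [0.0089 0.0032 0.0004]  shift target axes [0.009  0.0031 0.0004]
```

```bash
python3 -m inch '[0.005,0.002,0,0,-0.3,0.5,0.0876, 0.005,0.002,0,0,0,0.3,0.0876,0,0,0,0,0,0,0.06,0,0,0,0,0,0,0.06,0,0,0,0,0,0,0.05,0,0,0,0,0,0,0.05]'
python3 - <<'E'
from look import *
o=ctrl.get_obs();delta(o,[.4858,-.2046,.037],down(189.3))
E
```

```text
clock: 4.75
tool_pos: [0.4859, -0.2053, 0.1974]
orientation: [151.8, 89.9, -108.7]
force: [0.1, -0.2, -1.9]
opening: 0.0636
clock 4.75 tcp [ 0.4859 -0.2053  0.1974] goal tcp [ 0.4858 -0.2046  0.196 ] F [ 0.1 -0.2 -1.9] open 0.0636
 rotvec [ 0.12 -0.11 -0.06]  shift cur axes [ 0.0014 -0.      0.0007]  shift target axes [ 0.0014 -0.      0.0007]
```

Gripped at 63.6 mm. Lift straight up.

```bash
python3 -m inch '[-0.015,0,0,0,0,0,0.05,-0.025,0,0,0,0,0,0.05,-0.03,0,0,0,0,0,0.05,-0.03,0,0,0,0,0,0.05,-0.03,0,0,0,0,0,0.05,0,0,0,0,0,0,0.05]'
python3 - <<'E'
from look import *
o,s,T=look("w2");delta(o,[.50,-.005,.10],down(271));delta(o,[.50,-.005,.10],down(91));print(o["joint_pos"].round(1))
E
```

```text
clock: 5.5
tool_pos: [0.485, -0.2049, 0.3355]
orientation: [142.3, 89.9, -118.3]
force: [0.4, 0.1, -1.8]
opening: 0.0636
clock 5.5 tcp [ 0.485  -0.2049  0.3355] goal tcp [ 0.5   -0.005  0.259] F [ 0.4  0.1 -1.8] open 0.0636
 rotvec [-8.158e+01 -3.000e-02 -1.300e-01]  shift cur axes [ 0.0761 -0.0476  0.1949]  shift target axes [ 0.0765 -0.1997 -0.0185]
clock 5.5 tcp [ 0.485  -0.2049  0.3355] goal tcp [ 0.5   -0.005  0.259] F [ 0.4  0.1 -1.8] open 0.0636
 rotvec [ 9.842e+01 -1.400e-01  3.000e-02]  shift cur axes [ 0.0761 -0.0476  0.1949]  shift target axes [0.0765 0.1997 0.0185]
[ -1.5   9.9 -23.6   0.1 -56.5  10.8]
```

View pics/w2.png

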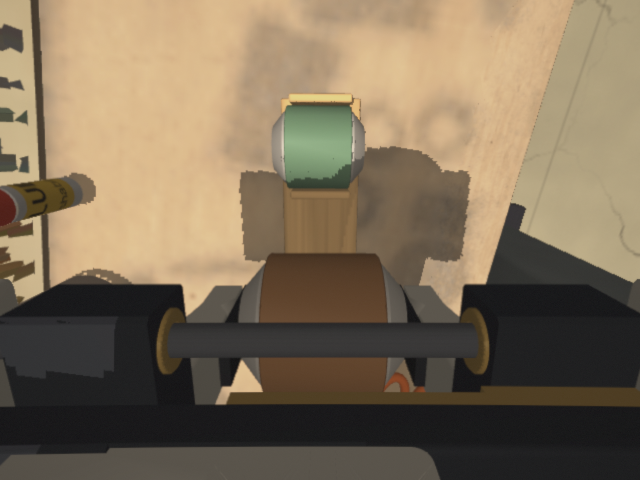

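The kraft roll is held between the pads, centred at (322,320), and green is undisturbed at (318,145). Next, carry and turn.

```bash
python3 -m inch '[0,-0.01,0.04,0,0,0,0.05, 0,-0.01,0.04,0,0,0,0.05, 0,-0.01,0.04,0,0,0,0.05, 0,-0.01,0.04,0,0,0,0.05, 0,-0.008,0.035,0,0,0,0.05, 0,0,0,-10,0,0,0.05, 0,0,0,-10,0,0,0.05, 0,0,0,-10,0,0,0.05, 0,0,0,-10,0,0,0.05, 0,0,0,-10,0,0,0.05, 0,0,0,-10,0,0,0.05, 0,0,0,-10,0,0,0.05, 0,0,0,-10,0,0,0.05, 0.02,0,0,-1.6,0,0,0.05, 0.03,0,0,0,0,0,0.05, 0,0,0,0,0,0,0.05]'
python3 - <<'E'
from look import *
o,s,T=look("w3");delta(o,[.50,-.005,.0295],down(271));print(o["joint_pos"].round(1))
E
```

```text
clock: 7.55
tool_pos: [0.49, -0.0001, 0.2682]
orientation: [7.2, 88.0, -169.3]
force: [-1.2, 0.2, -1.6]
opening: 0.0637
clock 7.55 tcp [ 4.900e-01 -1.000e-04  2.682e-01] goal tcp [ 0.5    -0.005   0.1885] F [-1.2  0.2 -1.6] open 0.0637
 rotvec [ 2.48  1.95 -0.29]  shift cur axes [ 0.0793  0.0052 -0.0124]  shift target axes [ 0.0797  0.0051 -0.0099]
[ 22.8  11.8 -31.6  -0.6 -48.5  71. ]
```

View pics/w3.png

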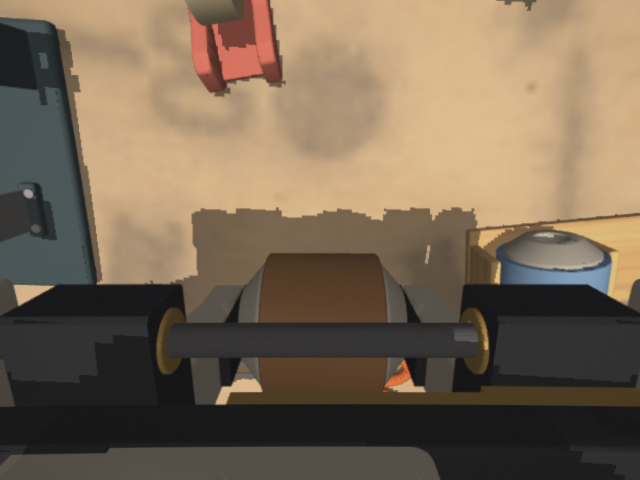

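Held, clear spot below (scissors at (400,375), blue roll to the right are outside the footprint). Lower.

```bash
python3 -m inch '[0,0.005,-0.01,2.5,2,-0.3,0.05, 0.025,0,0,0,0,0,0.05, 0.025,0,0,0,0,0,0.05, 0.01,0,0,0,0,0,0.05, 0,0,0,0,0,0,0.05]'
python3 - <<'E'
from look import *
o=ctrl.get_obs();delta(o,[.50,-.005,.0304],down(271))
E
```

```text
clock: 8.22
tool_pos: [0.5068, -0.0042, 0.2133]
orientation: [-168.6, 88.9, 12.0]
force: [-0.6, -0.2, -2.2]
opening: 0.0638
clock 8.225 tcp [ 0.5068 -0.0042  0.2133] goal tcp [ 0.5    -0.005   0.1894] F [-0.6 -0.2 -2.2] open 0.0638
 rotvec [-0.42 -1.11  0.22]  shift cur axes [0.0237 0.0008 0.0073]  shift target axes [0.0239 0.0007 0.0068]
```

```bash
python3 -m inch '[0,0,0,-0.4,-1,0.2,0.05, 0.012,0,0,0,0,0,0.05, 0.006,0,0,0,0,0,0.05, 0.004,0,0,0,0,0,0.05, 0,0,0,0,0,0,0.05]'
python3 - <<'E'
from look import *
o=ctrl.get_obs();delta(o,[.50,-.005,.0304],down(271))
E
```

```text
clock: 8.85
tool_pos: [0.508, -0.0038, 0.1919]
orientation: [-165.5, 89.7, 15.5]
force: [-0.4, -0.5, -1.9]
opening: 0.0636
clock 8.85 tcp [ 0.508  -0.0038  0.1919] goal tcp [ 0.5    -0.005   0.1894] F [-0.4 -0.5 -1.9] open 0.0636
 rotvec [-0.01 -0.27  0.07]  shift cur axes [0.0025 0.001  0.008 ]  shift target axes [0.0025 0.001  0.008 ]
```

```bash
python3 -m inch '[0.002,0,0,0,0,0,0.05, 0.0015,0,0,0,0,0,0.05, 0,0,0,0,0,0,0.05]'
python3 - <<'E'
from look import *
o=ctrl.get_obs();delta(o,[.508,-.004,.0304],down(271))
E
```

```text
clock: 9.22
tool_pos: [0.5082, -0.0037, 0.1896]
orientation: [-168.9, 89.7, 12.2]
force: [0.3, -0.4, -2.1]
opening: 0.0637
clock 9.225 tcp [ 0.5082 -0.0037  0.1896] goal tcp [ 0.508  -0.004   0.1894] F [ 0.3 -0.4 -2.1] open 0.0637
 rotvec [ 0.04 -0.31  0.06]  shift cur axes [0.0002 0.0003 0.0002]  shift target axes [0.0002 0.0003 0.0002]
```

```bash
python3 -m inch '[0.0015,0,0,0,0,0,0.05, 0,0,0,0,0,0,0.05]'; python3 -m inch '[0.0015,0,0,0,0,0,0.05, 0,0,0,0,0,0,0.05]'
python3 - <<'E'
from look import *
o,s,T=look("sd2","side")
u,v=proj(s,T,[[.508,-.004,.03]])[0].astype(int);print(u,v)
cv2.imwrite("pics/sd2c.png",cv2.resize(s["color"][v-60:v+60,u-80:u+80,::-1],(800,600),interpolation=2))
E
```

```text
clock: 9.48
tool_pos: [0.5084, -0.0036, 0.1896]
orientation: [-170.8, 89.6, 10.3]
force: [0.0, -0.4, -2.2]
opening: 0.0637
clock: 9.72
tool_pos: [0.5086, -0.0035, 0.1895]
orientation: [-172.3, 89.6, 8.8]
force: [-0.7, -1.0, -2.6]
opening: 0.0638
315 249
```

View pics/sd2c.png

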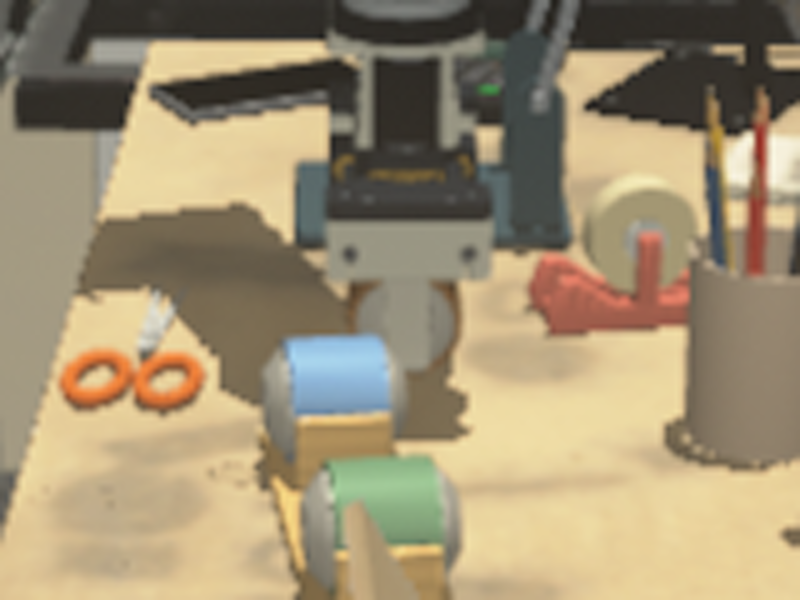

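```bash
python3 -m inch '[0.003,0,0,0,0,0,0.05, 0,0,0,0,0,0,0.05]'; python3 -m inch '[0.003,0,0,0,0,0,0.05, 0,0,0,0,0,0,0.05]'
```

```text
clock: 10.02
tool_pos: [0.5096, -0.0033, 0.1888]
orientation: [-174.4, 89.4, 6.8]
force: [-1.1, -1.4, -2.7]
opening: 0.064
clock: 10.28
tool_pos: [0.5106, -0.0031, 0.188]
orientation: [-175.6, 89.2, 5.7]
force: [-0.2, -0.3, -1.7]
opening: 0.0633
```

```bash
python3 -m inch '[0.003,0,0,0,-0.8,0,0.05, 0,0,0,0,0,0,0.05]'; python3 -c "
from look import *
o=ctrl.get_obs();delta(o,[.508,-.004,.0304],down(271));print(o['force'])"
```

```text
clock: 10.52
tool_pos: [0.5128, -0.003, 0.1879]
orientation: [-168.7, 89.7, 12.8]
force: [0.6, -0.2, -2.2]
opening: 0.0638
clock 10.525 tcp [ 0.5128 -0.003   0.1879] goal tcp [ 0.508  -0.004   0.1894] F [ 0.6 -0.2 -2.2] open 0.0638
 rotvec [ 0.43 -0.26  0.05]  shift cur axes [-0.0015  0.0009  0.0048]  shift target axes [-0.0015  0.001   0.0048]
[ 0.56801002 -0.16505655 -2.21933206]
```

```bash
python3 -m inch '[0.004,0,0,0.4,0,0,0.05, 0,0,0,0,0,0,0.05]';  python3 -m inch '[0.004,0,0,0,0,0,0.05, 0,0,0,0,0,0,0.05]'; python3 -c "
from look import *
o=ctrl.get_obs();delta(o,[.508,-.004,.0304],down(271));print(o['force'])"
```

```text
clock: 10.78
tool_pos: [0.5145, -0.0028, 0.1863]
orientation: [-173.9, 89.5, 7.2]
force: [0.3, 0.5, -3.0]
opening: 0.0638
clock: 11.02
tool_pos: [0.5161, -0.0026, 0.1845]
orientation: [-176.6, 89.3, 4.6]
force: [-1.2, 0.1, -2.1]
opening: 0.0638
clock 11.025 tcp [ 0.5161 -0.0026  0.1845] goal tcp [ 0.508  -0.004   0.1894] F [-1.2  0.1 -2.1] open 0.0638
 rotvec [ 0.23 -0.71  0.04]  shift cur axes [-0.005   0.0012  0.0081]  shift target axes [-0.0049  0.0012  0.0081]
[-1.21311395  0.13832225 -2.05071174]
```

```bash
python3 - <<'E'
from look import *
o,s,T=look("w4")
P=cloud(s,T);hsv=cv2.cvtColor(s["color"],cv2.COLOR_RGB2HSV)
print("table z",np.nanmedian(P[150:200,200:450,2]))
for n in ("w2","w3","w4"):
    q=load(f"pics/{n}.npz");c=q["depth"];print(n,[np.round(c[v,322],4) for v in (262,275,290,310,365)])
    Pt=cloud(q,q["hand_eye"]);
    m=(cv2.cvtColor(q["color"],cv2.COLOR_RGB2HSV)[...,1]>115);m[:,:262]=0;m[:,384:]=0;m[:255]=0;m[385:]=0
    p=Pt[m];p=p[(p[:,0]>.09)&(p[:,0]<.2)]
    f=lambda a:np.hypot(p[:,0]-a[0],p[:,2]-a[1])-.029
    print(least_squares(f,[.16,0],loss='soft_l1',f_scale=.001).x)
E
```

```text
table z -0.0003088375144099653
w2 [np.float32(0.1424), np.float32(0.136), np.float32(0.1319), np.float32(0.1281), np.float32(0.1298)]
[0.16138534 0.00110576]
w3 [np.float32(0.1432), np.float32(0.1374), np.float32(0.1326), np.float32(0.1295), np.float32(0.1298)]
[0.16138558 0.00053858]
w4 [np.float32(0.1501), np.float32(0.1364), np.float32(0.1319), np.float32(0.1265), np.float32(0.122)]
[0.15641131 0.00278774]
```

View pics/w4.png

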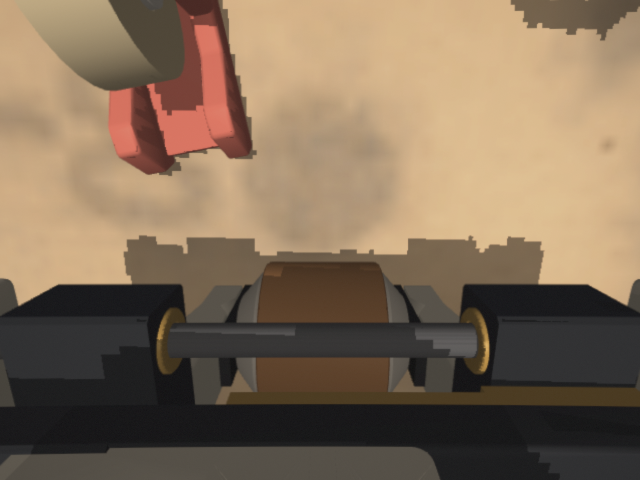

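The roll now rests on the counter: its centre is about 28 mm up, and it has shifted slightly within the pads. Release and rise.

```bash
python3 -m inch '[0,0,0,0,0,0,0.07,0,0,0,0,0,0,0.0876,0,0,0,0,0,0,0.0876,-0.02,0,0,0,0,0,0.0876,-0.04,0,0,0,0,0,0.0876,-0.04,0,0,0,0,0,0.0876,-0.04,0,0,0,0,0,0.0876,-0.04,0,0.03,0,0,0,0.0876,-0.03,0,0.03,0,0,0,0.0876,0,0,0,0,0,0,0.0876]'
python3 - <<'E'
from look import *
o,s,T=look("w5")
P=cloud(s,T);hsv=cv2.cvtColor(s["color"],cv2.COLOR_RGB2HSV)
m=(hsv[...,1]>115)&(P[...,2]>.04)&(P[...,2]<.065)&(P[...,0]>.45)&(P[...,0]<.58)&(np.abs(P[...,1])<.05)
print(m.sum(),cylfit(P[m],1.57,.029))
delta(o,[.513,-.003,.03],down(181));print(o["joint_pos"].round(1))
E
```

```text
clock: 12.32
tool_pos: [0.4526, -0.0039, 0.3969]
orientation: [176.9, 89.6, -1.9]
force: [0.5, -0.3, -0.0]
opening: 0.0877
3093 (array([ 0.51583956, -0.00167064]), np.float64(0.02783695080167715), np.float64(91.2405670677147), np.float64(0.04227703901289792), np.float64(0.000636863447442131))
clock 12.325 tcp [ 0.4526 -0.0039  0.3969] goal tcp [ 0.513 -0.003  0.189] F [ 0.5 -0.3 -0. ] open 0.0877
 rotvec [90.18 -0.34  0.3 ]  shift cur axes [ 0.2084  0.0003 -0.0589]  shift target axes [ 2.079e-01 -6.040e-02 -2.000e-04]
[ 24.7  -0.8 -26.9   0.2 -63.5  66.4]
```

View pics/w5.png

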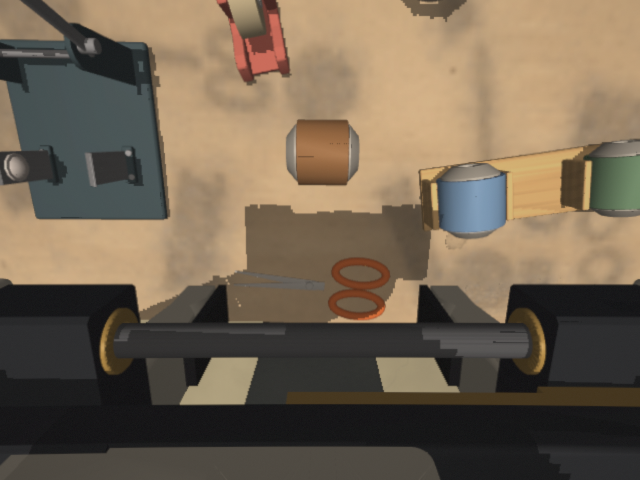

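Kraft roll lies on the counter at (323,152), centre (0.516,-0.002). Turn 90° and come over it.

```bash
python3 -m inch '[0,0,0,10,0,0,0.0876,0,0,0,10,0,0,0.0876,0,0,0,10,0,0,0.0876,0,0,0,10,0,0,0.0876,0,0,0,10,0,0,0.0876,0,0,0,10,0,0,0.0876,0,0,0,10,0,0,0.0876,0,0,0,10,0,0,0.0876,0,0,0,10,0,0,0.0876,0.05,-0.03,0,0,0,0,0.0876,0.05,-0.03,0,0,0,0,0.0876,0,0,0,0,0,0,0.0876]'
python3 - <<'E'
from look import *
o=ctrl.get_obs();delta(o,[.516,-.0017,.027],down(181.2))
E
```

```text
clock: 13.88
tool_pos: [0.5182, -0.0057, 0.2758]
orientation: [116.8, 88.9, -155.2]
force: [-0.6, -0.6, 0.8]
opening: 0.0874
clock 13.875 tcp [ 0.5182 -0.0057  0.2758] goal tcp [ 0.516  -0.0017  0.186 ] F [-0.6 -0.6  0.8] open 0.0874
 rotvec [-3.2  -0.46 -0.99]  shift cur axes [0.0898 0.0008 0.0047]  shift target axes [0.0898 0.0021 0.0041]
```

```bash
python3 -m inch '[0,0.001,0.004,-3.2,-0.4,-1,0.0876,0.02,0,0,0,0,0,0.0876,0,0,0,0,0,0,0.0876]'
python3 - <<'E'
from look import *
o,s,T=look("sd3","side");delta(o,[.516,-.0017,.027],down(181.2))
u,v=proj(s,T,[[.508,-.004,.03]])[0].astype(int)
cv2.imwrite("pics/sd3c.png",cv2.resize(s["color"][v-60:v+60,u-80:u+80,::-1],(800,600),interpolation=2))
E
```

```text
clock: 14.25
tool_pos: [0.5174, -0.0019, 0.254]
orientation: [127.7, 89.7, -141.0]
force: [-0.6, 0.5, -0.1]
opening: 0.0877
clock 14.25 tcp [ 0.5174 -0.0019  0.254 ] goal tcp [ 0.516  -0.0017  0.186 ] F [-0.6  0.5 -0.1] open 0.0877
 rotvec [ 0.07 -0.16 -0.21]  shift cur axes [0.068  0.0012 0.0004]  shift target axes [0.068  0.0014 0.0002]
```

View pics/sd3c.png

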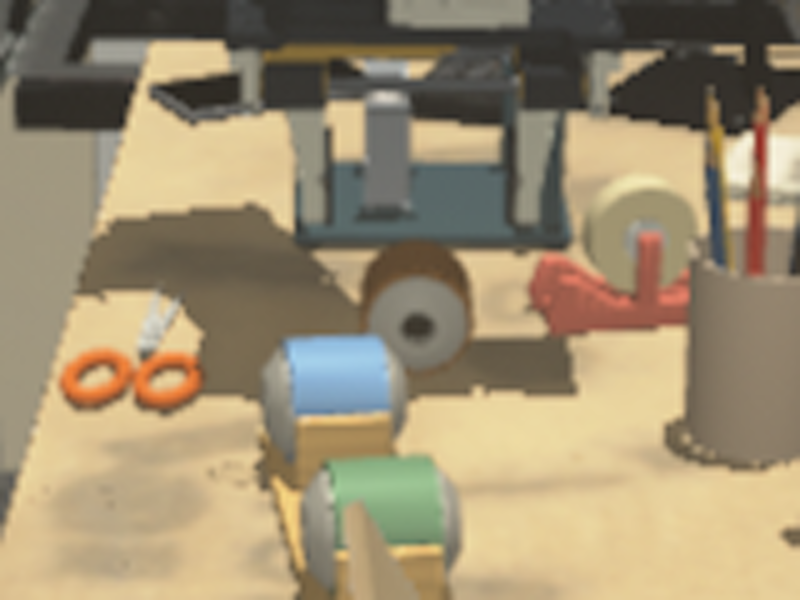

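The fingers (columns 310 and 530) straddle the roll at (418,310) evenly. Descend and grip round the middle.

```bash
python3 -m inch '[0.02,0.001,0,0,0,-0.2,0.0876,0.02,0,0,0,0,0,0.0876,0.015,0,0,0,0,0,0.0876,0.008,0,0,0,0,0,0.0876,0,0,0,0,0,0,0.0876]'
python3 - <<'E'
from look import *
o=ctrl.get_obs();delta(o,[.516,-.0017,.027],down(181.2))
E
```

```text
clock: 14.92
tool_pos: [0.5194, -0.0012, 0.1954]
orientation: [-94.3, 89.4, -2.9]
force: [0.2, -0.7, -0.1]
opening: 0.0873
clock 14.925 tcp [ 0.5194 -0.0012  0.1954] goal tcp [ 0.516  -0.0017  0.186 ] F [ 0.2 -0.7 -0.1] open 0.0873
 rotvec [ 0.15 -0.04  0.57]  shift cur axes [ 0.0094  0.0035 -0.0004]  shift target axes [ 0.0094  0.0034 -0.0004]
```

```bash
python3 -m inch '[0.007,0.003,0,0,0,0.8,0.0876,0.004,0.001,0,0,0,0.2,0.0876,0,0,0,0,0,0,0.07,0,0,0,0,0,0,0.055,0,0,0,0,0,0,0.045,0,0,0,0,0,0,0.045]'
python3 - <<'E'
from look import *
o=ctrl.get_obs();delta(o,[.516,-.0017,.027],down(181.2))
E
```

```text
clock: 15.68
tool_pos: [0.5159, -0.0011, 0.1851]
orientation: [90.7, 89.6, -178.0]
force: [0.8, 0.1, -0.7]
opening: 0.0564
clock 15.675 tcp [ 0.5159 -0.0011  0.1851] goal tcp [ 0.516  -0.0017  0.186 ] F [ 0.8  0.1 -0.7] open 0.0564
 rotvec [ 0.17 -0.   -0.37]  shift cur axes [-0.0009 -0.0001 -0.0006]  shift target axes [-0.0009 -0.0001 -0.0006]
```

Gripped at 56.4 mm. Lift, then carry high toward the dispenser and look.

```bash
python3 -m inch '[-0.02,0,0,0,0,0,0.045,-0.04,0,0,0,0,0,0.045,-0.05,0,0,0,0,0,0.045,-0.05,0,0,0,0,0,0.045,-0.05,0,0,0,0,0,0.045,-0.05,0,0,0,0,0,0.045,0,0,0.045,0,0,0,0.045,0,0,0.05,0,0,0,0.045,0,0,0.05,0,0,0,0.045,0,0,0.05,0,0,0,0.045,0,0,0.05,0,0,0,0.045,0,0,0,0,0,0,0.045]'
python3 - <<'E'
from look import *
o,s,T=look("w6");delta(o,[.498,.219,.16],down(181));print(o["joint_pos"].round(1))
E
```

```text
clock: 17.18
tool_pos: [0.5091, 0.2496, 0.4507]
orientation: [87.7, 89.2, 178.8]
force: [0.2, -0.0, -2.8]
opening: 0.0561
clock 17.175 tcp [0.5091 0.2496 0.4507] goal tcp [0.498 0.219 0.319] F [ 0.2 -0.  -2.8] open 0.0561
 rotvec [ 0.08  0.03 -0.81]  shift cur axes [ 0.1319  0.0098 -0.0305]  shift target axes [ 0.1317  0.0116 -0.0304]
[ 45.7   9.1  -8.5  -0.6 -73.  -44.4]
```

View pics/w6.png

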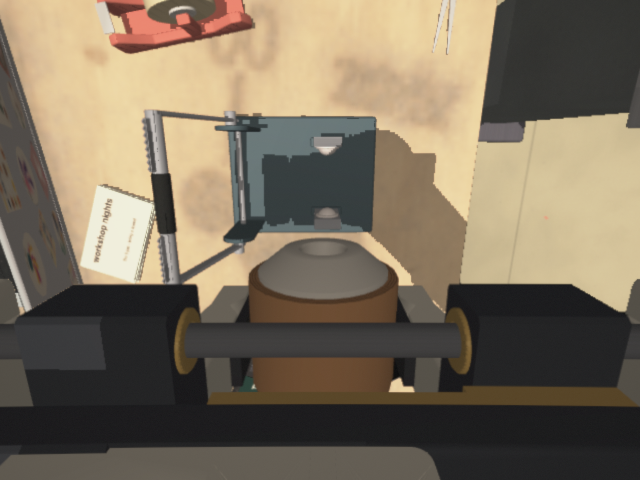

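The whole dispenser is visible: plate columns 230–376, rows 116–232; spring arms at (327,145) and (327,217); bar from (150,113) to (172,280), sleeve at (163,203). I'll fit the plate, arms, bar and the roll in the hand.

```bash
python3 - <<'E'
from look import *
s=load("pics/w6.npz");T=s["T"];P=cloud(s,T)
print("table",np.nanmedian(P[140:220,395:430,2]),np.nanmedian(P[60:100,280:400,2]))
m=(np.abs(P[...,2]-0.012)<0.003);m[:,:215]=0;m[:,390:]=0;m[:100]=0;m[238:]=0
p=P[m];print(m.sum(),np.median(p[:,2]),cv2.minAreaRect((p[:,:2]*1000).astype(np.float32)))
# edges: front edge x(min) as func of y, far edge
vs=[];
for v in range(122,230,6):
    us=np.where(m[v])[0]; vs.append(P[v,us.max()])
vs=np.array(vs);print("front edge fit",np.polyfit(vs[:,1],vs[:,0],1),np.std(vs[:,0]-np.polyval(np.polyfit(vs[:,1],vs[:,0],1),vs[:,1])))
vs=[]
for u in range(262,370,6):
    k=np.where(m[:,u])[0]; vs.append(P[k.min(),u])
vs=np.array(vs);print("right edge fit (y of x)",np.polyfit(vs[:,0],vs[:,1],1), vs[:,0].min(),vs[:,0].max(), np.polyval(np.polyfit(vs[:,0],vs[:,1],1),.5))
# arms
m=(P[...,2]>.03)&(P[...,2]<.095);m[:,:290]=0;m[:,370:]=0;m[:125]=0;m[236:]=0
for a,b in ((125,165),(195,236)):
    mm=m.copy();mm[:a]=0;mm[b:]=0;p=P[mm];print("arm",len(p),p.min(0).round(4),p.max(0).round(4),np.median(p,0).round(4))
    t=p[p[:,2]>.076];print("  top",len(t),t.min(0).round(4),t.max(0).round(4)); t=p[(p[:,2]>.045)&(p[:,2]<.066)];
    if len(t):print("  stud z",len(t),t.min(0).round(4),t.max(0).round(4))
# bar
m=(P[...,2]>.16)&(P[...,2]<.21);m[:,:120]=0;m[:,200:]=0;m[:105]=0;m[284:]=0
p=P[m];print("bar",len(p),p.min(0).round(4),p.max(0).round(4))
A=np.polyfit(p[:,1],p[:,0],1);print("bar x=",A,np.polyval(A,.219),"top z",np.percentile(p[:,2],95))
# roll in hand (tool frame)
Pt=cloud(s,s["hand_eye"])
hsv=cv2.cvtColor(s["color"],cv2.COLOR_RGB2HSV)
m=(hsv[...,1]>115);m[:,:252]=0;m[:,396:]=0;m[:270]=0;m[385:]=0
p=Pt[m];p=p[(p[:,0]>.09)&(p[:,0]<.2)]
f=lambda a:np.hypot(p[:,0]-a[0]-a[2]*p[:,2],p[:,1]-a[1]-a[3]*p[:,2])-.029
q=least_squares(f,[.16,0,0,0],loss='soft_l1',f_scale=.001);print("roll in tool x0,y0,slopes",q.x,p[:,2].min(),p[:,2].max(),len(p))
m=np.zeros((480,640),bool);m[239:300,262:385]=1;m&=hsv[...,1]<60
p=Pt[m];p=p[(p[:,0]>.1)&(p[:,0]<.2)];print("hub end z",np.percentile(p[:,2],[0,1,5,50]))
E
python3 - <<'E'
import cv2
i=cv2.imread("pics/w6.png");cv2.imwrite("pics/w6c.png",cv2.resize(i[105:305,220:400],(540,600),interpolation=2))
E
```

```text
table -0.0003776261472263065 -0.00030149950464414266
14260 0.011768473957253167 ((525.2485961914062, 218.22164916992188), (159.5791015625, 126.5691146850586), 0.9576401114463806)
front edge fit [-0.01845512  0.45049245] 0.000423456131182838
right edge fit (y of x) [0.01716305 0.14681411] 0.4598209816653512 0.5686483618798465 0.15539563427412367
arm 404 [0.4872 0.1758 0.0572] [0.5125 0.1919 0.083 ] [0.5001 0.182  0.0765]
  top 217 [0.4872 0.1758 0.0761] [0.5125 0.1832 0.083 ]
  stud z 85 [0.4895 0.1849 0.0572] [0.5106 0.1919 0.066 ]
arm 520 [0.4858 0.2438 0.0306] [0.5117 0.2609 0.0831] [0.4989 0.2527 0.0744]
  top 211 [0.4862 0.2532 0.076 ] [0.5115 0.2609 0.0831]
  stud z 136 [0.4858 0.2438 0.0486] [0.5117 0.2529 0.066 ]
bar 3636 [0.5979 0.162  0.1601] [0.6165 0.2781 0.1967]
bar x= [-0.01777941  0.61255344] 0.6086597549267366 top z 0.1937744042557395
roll in tool x0,y0,slopes [ 0.15717956  0.00030459 -0.00918638 -0.0021265 ] -0.023740877272040786 0.020050698053279706 7884
hub end z [-0.03330402 -0.03304925 -0.03286352 -0.02876503]
```

View pics/w6c.png

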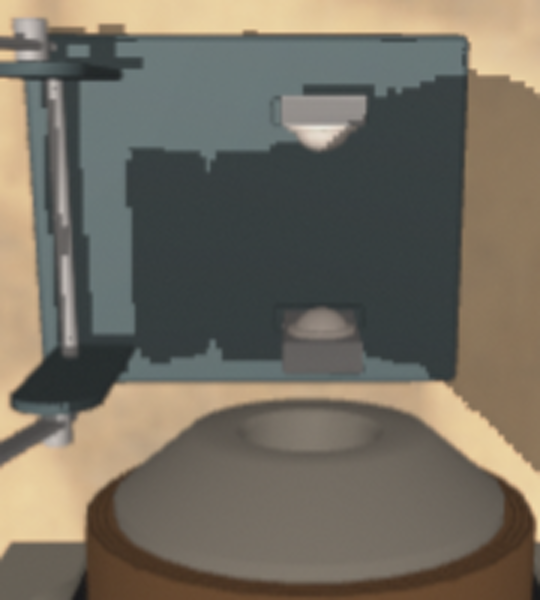

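```bash
cat >> h.py <<'E'
RT=np.array([.1572,.0003,-.0014])
def dseat(o,h,yaw=181.0,tilt=-15,rt=RT):
    Rt=down(yaw,tilt);Rc=Rm(o["orientation"]);p=np.array(o["tool_pos"])
    cur=p+Rc@rt; tgt=np.array([.4993,.218,.058+h])
    print("clock",o["clock"],"roll-seat",((cur-[.4993,.218,.058])*1000).round(1),"axis",(Rc[:,2]).round(4),"F",o["force"].round(1),"open",round(o["opening"],4))
    tcp=tgt-Rt@rt
    print(" rotvec",R.from_matrix(Rc.T@Rt).as_rotvec(degrees=True).round(2),"shift cur",(Rc.T@(tcp-p)).round(4),"shift tgt axes",(Rt.T@(tcp-p)).round(4))
E
python3 -m inch '[0,0,0,0,0,-8,0.045,0,0,0,0,0,-7.8,0.045,0,0,0,0,0,0,0.045]'
python3 -c "
from look import *
dseat(ctrl.get_obs(),.08)"
```

```text
clock: 17.6
tool_pos: [0.5086, 0.2457, 0.4493]
orientation: [-90.4, 74.9, 0.5]
force: [-0.6, -0.6, -1.6]
opening: 0.0562
clock 17.6 roll-seat [ 50.1  26.7 239.5] axis [-0.0168  0.9999 -0.002 ] F [-0.6 -0.6 -1.6] open 0.0562
 rotvec [-0.01 -0.12  0.14] shift cur [ 0.1408  0.09   -0.0259] shift tgt axes [ 0.141   0.0897 -0.0262]
```

```bash
python3 -m inch '[0,0.045,-0.013,0,0,0,0.045,0,0.045,-0.013,0,0,0,0.045,0.04,0,0,0,0,0,0.045,0.04,0,0,0,0,0,0.045,0.04,0,0,0,0,0,0.045,0.01,0,0,0,0,0,0.045,0,0,0,0,0,0,0.045]'
python3 - <<'E'
from look import *
dseat(ctrl.get_obs(),.05)
o,s,T=look("sc7","scene")
u,v=proj(s,T,[[.53,.218,.1]])[0].astype(int);print(u,v)
cv2.imwrite("pics/sc7c.png",cv2.resize(s["color"][v-90:v+90,u-120:u+120,::-1],(800,600),interpolation=2))
E
```

```text
clock: 18.48
tool_pos: [0.4563, 0.2136, 0.3011]
orientation: [-90.6, 75.5, -0.3]
force: [-0.3, 0.2, -2.3]
opening: 0.0559
clock 18.475 roll-seat [-4.  -6.  90.8] axis [-0.0051  1.     -0.0025] F [-0.3  0.2 -2.3] open 0.0559
 rotvec [-0.65 -0.32 -0.54] shift cur [0.0405 0.0077 0.0052] shift tgt axes [0.0405 0.0081 0.0051]
219 315
```

View pics/sc7c.png

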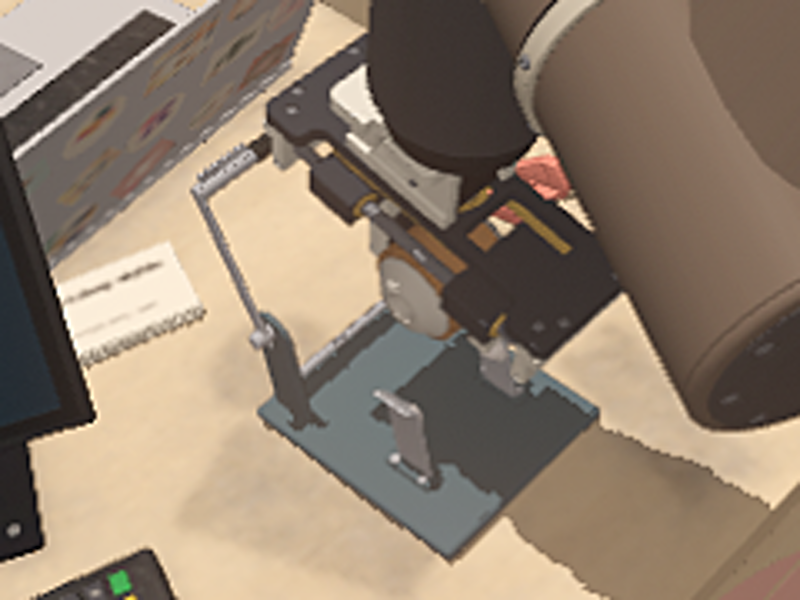

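```bash
python3 -m inch '[0,0.008,0.005,-0.8,-0.4,-0.6,0.045,0.018,0,0,0,0,0,0.045,0,0,0,0,0,0,0.045]'
python3 -c "
from look import *
dseat(ctrl.get_obs(),.03)"
```

```text
clock: 18.9
tool_pos: [0.4528, 0.2204, 0.2859]
orientation: [-88.6, 74.6, 2.7]
force: [0.2, 0.8, -1.6]
opening: 0.0561
clock 18.9 roll-seat [-5.   2.9 76.2] axis [-0.0229  0.9997  0.0065] F [ 0.2  0.8 -1.6] open 0.0561
 rotvec [0.21 0.44 0.43] shift cur [ 0.0459  0.0063 -0.0021] shift tgt axes [ 0.046   0.006  -0.0018]
```

```bash
python3 -m inch '[0,-0.004,-0.001,0.1,0.25,0.25,0.045,0.015,0.004,-0.001,0,0,0,0.045,0,0,0,0,0,0,0.045]'
python3 -c "
from look import *
dseat(ctrl.get_obs(),.03)"
```

```text
clock: 19.27
tool_pos: [0.4571, 0.2196, 0.2747]
orientation: [-88.8, 74.6, 2.4]
force: [-0.2, -0.2, -2.0]
opening: 0.0561
clock 19.275 roll-seat [-0.8  1.9 65.1] axis [-0.0216  0.9997  0.0056] F [-0.2 -0.2 -2. ] open 0.0561
 rotvec [0.15 0.37 0.38] shift cur [ 0.034   0.0075 -0.0011] shift tgt axes [ 0.0341  0.0073 -0.0009]
```

```bash
python3 -m inch '[0.004,0,-0.002,0.2,0.5,0.4,0.045,0.013,0.004,-0.001,0,0,0,0.045,0,0,0,0,0,0,0.045]'
python3 -c "
from look import *
dseat(ctrl.get_obs(),.03)"
```

```text
clock: 19.65
tool_pos: [0.4586, 0.2172, 0.2593]
orientation: [-90.2, 74.9, 0.7]
force: [0.8, -0.4, -1.5]
opening: 0.0562
clock 19.65 roll-seat [-0.  -1.7 49.4] axis [-1.580e-02  9.999e-01 -7.000e-04] F [ 0.8 -0.4 -1.5] open 0.0562
 rotvec [-0.08 -0.07  0.08] shift cur [0.0188 0.0048 0.0015] shift tgt axes [0.0188 0.0047 0.0015]
```

```bash
python3 -m inch '[0.010,0.0025,0.003,0,0,0,0.045,0.008,0.0025,0.001,0,0,0,0.045,0,0,0,0,0,0,0.045]'
python3 - <<'E'
from look import *
dseat(ctrl.get_obs(),.0)
o,s,T=look("w7")
o,s,T=look("sd7","side")
u,v=proj(s,T,[[.50,.218,.09]])[0].astype(int);print(u,v)
cv2.imwrite("pics/sd7c.png",cv2.resize(s["color"][v-45:v+45,u-60:u+60,::-1],(800,600),interpolation=2))
E
```

```text
clock: 20.02
tool_pos: [0.459, 0.2218, 0.2406]
orientation: [-90.1, 74.8, 0.8]
force: [0.9, -1.9, -0.8]
opening: 0.0561
clock 20.025 roll-seat [ 0.5  2.9 30.8] axis [-1.550e-02  9.999e-01 -5.000e-04] F [ 0.9 -1.9 -0.8] open 0.0561
 rotvec [-0.1  -0.06  0.15] shift cur [ 0.0296  0.0081 -0.003 ] shift tgt axes [ 0.0296  0.0081 -0.0031]
312 201
```

View pics/w7.png

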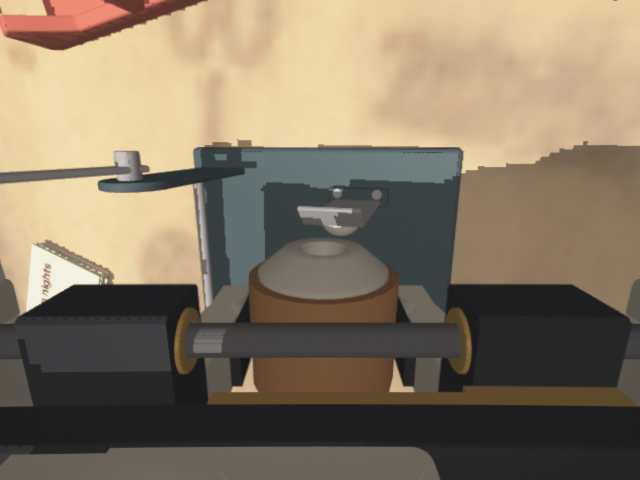

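View pics/sd7c.png

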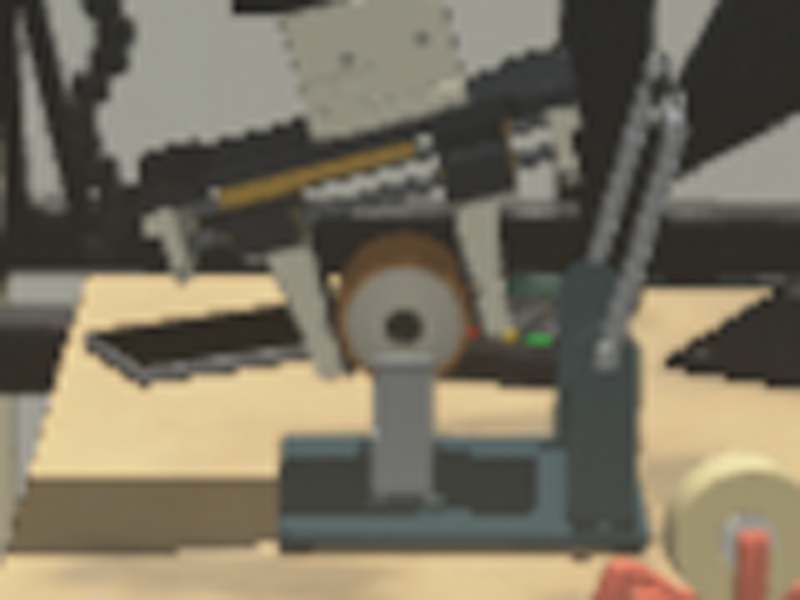

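The side view shows the roll above the right arm with its bore on the arm's line (column 405 vs 404) and the bar clear of the body. It needs about −3 mm in y.

```bash
python3 -m inch '[0,0,-0.003,0,0,0,0.045,0,0,0,0,0,0,0.045]'
python3 - <<'E'
from look import *
dseat(ctrl.get_obs(),.0)
o,s,T=look("w8")
P=cloud(s,T)
# arm top of right arm & hub end
m=(P[...,2]>.07)&(P[...,2]<.088);m[:190]=0;m[238:]=0;m[:,:290]=0;m[:,385:]=0
p=P[m];print("arm top",p.min(0).round(4),p.max(0).round(4))
Pt=cloud(s,s["hand_eye"]);hsv=cv2.cvtColor(s["color"],cv2.COLOR_RGB2HSV)
m=np.zeros((480,640),bool);m[239:300,262:385]=1;m&=hsv[...,1]<60
q=P[m];pt=Pt[m];k=(pt[:,0]>.1)&(pt[:,0]<.2)&(pt[:,2]>-.05);print("hub end y",np.percentile(q[k][:,1],[1,5]))
E
```

```text
clock: 20.38
tool_pos: [0.4592, 0.2189, 0.2413]
orientation: [-89.8, 74.8, 1.1]
force: [0.4, -1.0, -1.9]
opening: 0.0564
clock 20.375 roll-seat [ 0.8  0.3 31.5] axis [-0.0157  0.9999  0.001 ] F [ 0.4 -1.  -1.9] open 0.0564
 rotvec [-0.11  0.03  0.19] shift cur [ 0.0302  0.0085 -0.0002] shift tgt axes [ 0.0302  0.0084 -0.0002]
arm top [0.4871 0.1749 0.0701] [0.5132 0.1874 0.0829]
hub end y [0.18654929 0.18679379]
```

Centred within 0.5 mm. Press down in steps.

```bash
for i in 1; do python3 -m inch '[0.008,0.002,0,0,0,0,0.045,0.008,0.002,0,0,0,0,0.045]'; done
python3 -c "
from look import *
dseat(ctrl.get_obs(),.0)"
```

```text
clock: 20.68
tool_pos: [0.4609, 0.2207, 0.2272]
orientation: [-88.9, 74.5, 2.0]
force: [0.7, -3.4, 8.4]
opening: 0.056
clock 20.675 roll-seat [ 3.2  2.8 17.7] axis [-0.0169  0.9998  0.0052] F [ 0.7 -3.4  8.4] open 0.056
 rotvec [-0.11  0.28  0.47] shift cur [ 0.0162  0.0065 -0.0021] shift tgt axes [ 0.0162  0.0064 -0.002 ]
```

```bash
python3 -m inch '[0.007,0.005,-0.003,0,0.3,0.3,0.045,0.007,0.003,-0.002,0,0,0,0.045]'
python3 - <<'E'
from look import *
dseat(ctrl.get_obs(),.0)
look("w9")
o,s,T=look("sc9","scene")
u,v=proj(s,T,[[.50,.218,.07]])[0].astype(int)
cv2.imwrite("pics/sc9c.png",cv2.resize(s["color"][v-60:v+60,u-80:u+80,::-1],(800,600),interpolation=2))
E
```

```text
clock: 20.92
tool_pos: [0.4582, 0.2175, 0.2134]
orientation: [-89.1, 74.6, 1.8]
force: [0.2, 0.4, -2.2]
opening: 0.0562
clock 20.925 roll-seat [ 0.4 -0.6  3.7] axis [-0.0168  0.9999  0.004 ] F [ 0.2  0.4 -2.2] open 0.0562
 rotvec [-0.09  0.21  0.4 ] shift cur [0.0035 0.0002 0.0012] shift tgt axes [0.0035 0.0002 0.0012]
```

View pics/w9.png

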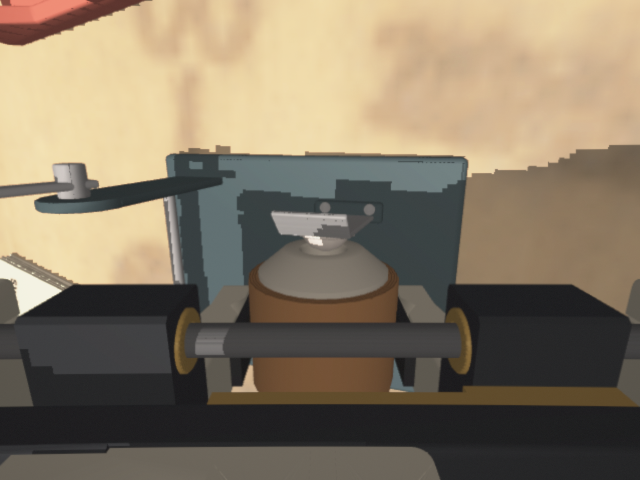

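View pics/sc9c.png

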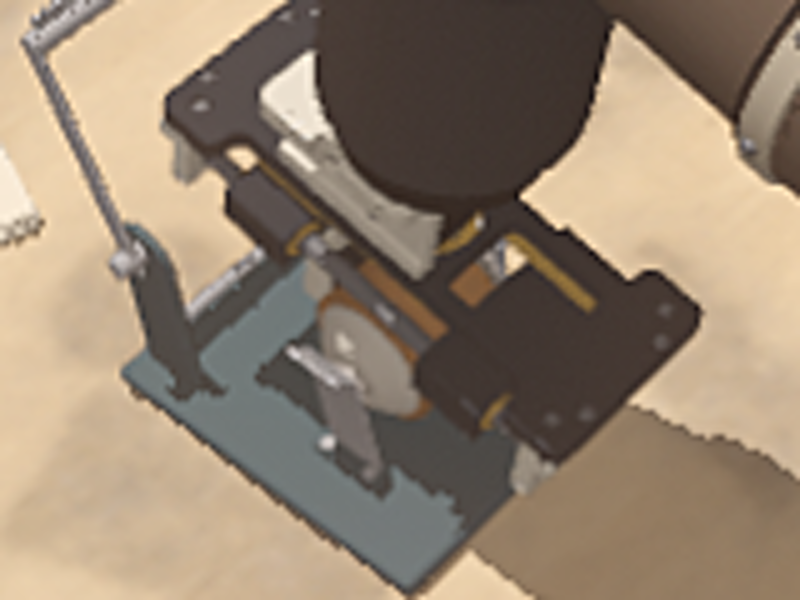

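```bash
cat > inhand.py <<'E'
from look import *
def inhand(s,T):
    Pt=cloud(s,s["hand_eye"]);hsv=cv2.cvtColor(s["color"],cv2.COLOR_RGB2HSV)
    m=(hsv[...,1]>115);m[:,:252]=0;m[:,396:]=0;m[:270]=0;m[385:]=0
    p=Pt[m];p=p[(p[:,0]>.09)&(p[:,0]<.2)]
    f=lambda a:np.hypot(p[:,0]-a[0]-a[2]*p[:,2],p[:,1]-a[1]-a[3]*p[:,2])-.029
    q=least_squares(f,[.16,0,0,0],loss='soft_l1',f_scale=.001).x
    m=np.zeros((480,640),bool);m[239:300,262:385]=1;m&=hsv[...,1]<60
    pt=Pt[m];pt=pt[(pt[:,0]>.1)&(pt[:,0]<.2)&(pt[:,2]>-.045)];z=np.percentile(pt[:,2],3)+.032
    c=np.array([q[0]+q[2]*z,q[1]+q[3]*z,z]);ax=np.array([q[2],q[3],1])
    w=T[:3,:3]@np.linalg.inv(s["hand_eye"][:3,:3]) # tool R
    t=T@np.linalg.inv(s["hand_eye"])
    print("in tool",q.round(4),"z",round(z,4)," world c",(t[:3,:3]@c+t[:3,3]).round(4),"axis",(t[:3,:3]@ax).round(4))
E
python3 - <<'E'
from inhand import *
for n in ("w8","w9"):
    s=load(f"pics/{n}.npz");inhand(s,s["T"])
s=load("pics/w9.npz");P=cloud(s,s["T"])
m=(P[...,2]>.074)&(P[...,2]<.088);m[:190]=0;m[245:]=0;m[:,:265]=0;m[:,385:]=0
p=P[m];print("arm top",p.min(0).round(4),p.max(0).round(4))
cv2.imwrite("pics/w9c.png",cv2.resize(s["color"][190:290,240:400,::-1],(800,500),interpolation=2))
E
```

```text
in tool [ 0.1571  0.0004 -0.01   -0.0027] z -0.0009  world c [0.5    0.2187 0.0896] axis [-0.0157  0.9999  0.0113]
in tool [ 0.1571  0.0004 -0.0113 -0.0023] z -0.0031  world c [0.4996 0.2156 0.0618] axis [-0.0176  0.9998  0.0155]
arm top [0.4871 0.1685 0.074 ] [0.5133 0.1784 0.0822]
```

View pics/w9c.png

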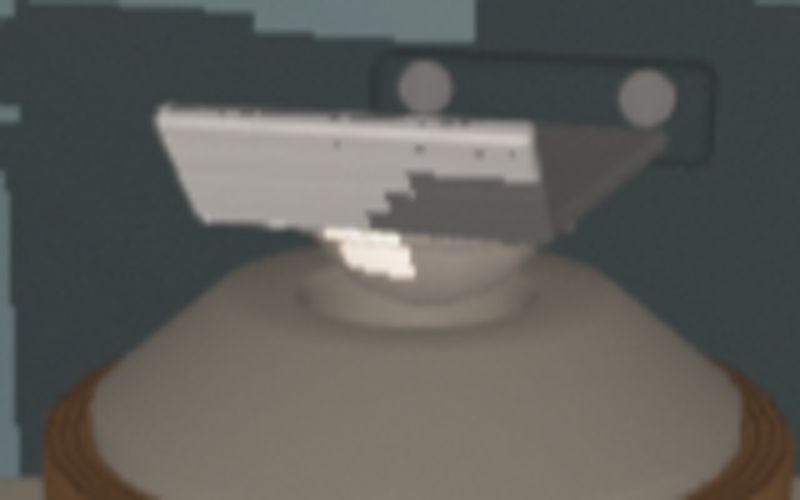

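The right stud is on the end face, with its arm bent outward 6.5 mm. The roll is 3.8 mm above the seat, with its +y end slightly high. Press on, levelling.

```bash
python3 -m inch '[0.005,0.001,0.001,0,0.6,0,0.045]'
python3 - <<'E'
from inhand import *
dseat(ctrl.get_obs(),.0)
o,s,T=look("w10");inhand(s,T)
P=cloud(s,T);m=(P[...,2]>.074)&(P[...,2]<.088);m[:190]=0;m[245:]=0;m[:,:265]=0;m[:,385:]=0
p=P[m];print("arm top",p.min(0).round(4),p.max(0).round(4))
E
```

```text
clock: 21.15
tool_pos: [0.4586, 0.2185, 0.208]
orientation: [-91.3, 74.6, -0.4]
force: [-6.6, 0.4, 21.6]
opening: 0.0564
clock 21.15 roll-seat [ 0.7 -1.2 -1.7] axis [-0.0147  0.9999 -0.0061] F [-6.6  0.4 21.6] open 0.0564
 rotvec [-0.06 -0.38  0.37] shift cur [-0.0018 -0.0008  0.0002] shift tgt axes [-0.0018 -0.0007  0.0002]
in tool [ 0.1569  0.0003 -0.0037 -0.0007] z -0.0093  world c [0.5001 0.2089 0.0566] axis [-0.0151  0.9999 -0.0024]
arm top [0.4871 0.1732 0.0766] [0.5133 0.1798 0.0829]
```

```bash
python3 -m inch '[0,0,0,0,0,0,0.045]'
python3 - <<'E'
from inhand import *
dseat(ctrl.get_obs(),.0)
o,s,T=look("sc10","scene")
u,v=proj(s,T,[[.50,.218,.07]])[0].astype(int)
cv2.imwrite("pics/sc10c.png",cv2.resize(s["color"][v-45:v+45,u-60:u+60,::-1],(800,600),interpolation=2))
s=load("pics/w10.npz");cv2.imwrite("pics/w10c.png",cv2.resize(s["color"][190:290,240:400,::-1],(800,500),interpolation=2))
E
```

```text
clock: 21.32
tool_pos: [0.4588, 0.2188, 0.2082]
orientation: [-91.5, 74.6, -0.6]
force: [-5.0, -0.8, 0.4]
opening: 0.0558
clock 21.325 roll-seat [ 1.1 -1.  -1.4] axis [-0.015   0.9999 -0.0068] F [-5.  -0.8  0.4] open 0.0558
 rotvec [-0.03 -0.41  0.41] shift cur [-0.0016 -0.0005 -0.0001] shift tgt axes [-0.0016 -0.0005 -0.0001]
```

View pics/sc10c.png

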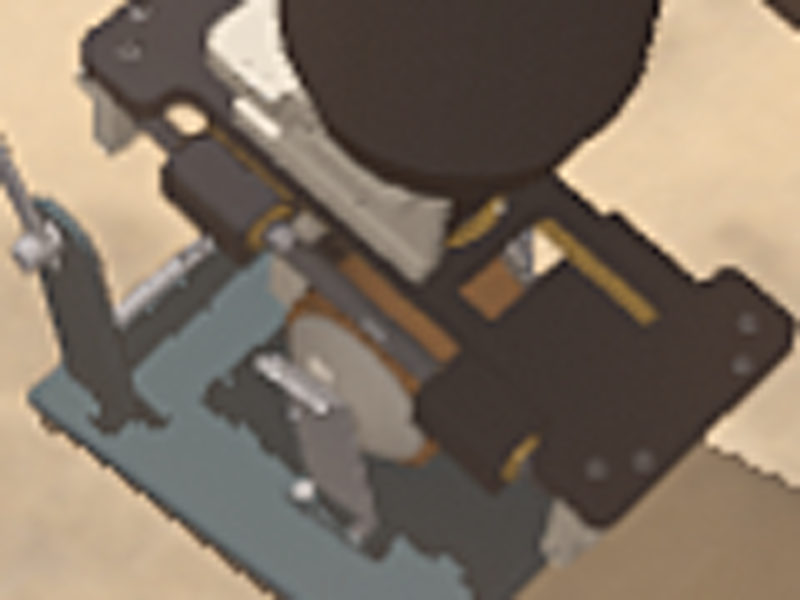

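View pics/w10c.png

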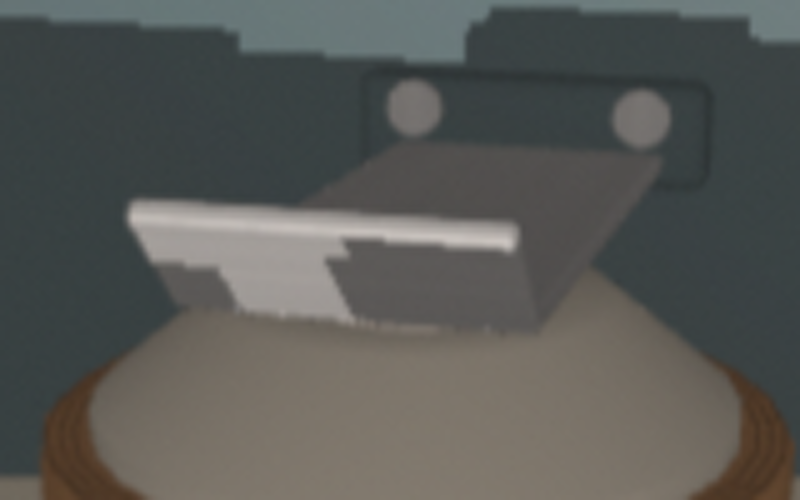

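```bash
python3 - <<'E'
from inhand import *
for n in ("scene0","sc7","sc9","sc10"):
    s=load(f"pics/{n}.npz");T=cam_pose(s);P=cloud(s,T)
    m=(P[...,2]>.066)&(P[...,2]<.086)&(P[...,1]>.243)&(P[...,1]<.285)&(P[...,0]>.475)&(P[...,0]<.525)
    p=P[m];hi=p[p[:,2]>.076]
    print(n,m.sum(),np.percentile(hi[:,1],[5,50,95]).round(4),np.percentile(p[:,1],[5,50,95]).round(4))
E
```

```text
scene0 48 [0.2559 0.2594 0.2615] [0.2524 0.2562 0.2615]
sc7 45 [0.2551 0.259  0.2612] [0.2522 0.2569 0.2611]
sc9 150 [0.2434 0.2469 0.2647] [0.2434 0.2482 0.2644]
sc10 139 [0.2436 0.2584 0.2633] [0.2436 0.2485 0.2619]
```

```bash
python3 - <<'E'
from inhand import *
for n in ("scene0","sc7","sc9","sc10"):
    s=load(f"pics/{n}.npz");T=cam_pose(s);P=cloud(s,T)
    m=(P[...,2]>.03)&(P[...,2]<.09)&(P[...,1]>.25)&(P[...,1]<.285)&(P[...,0]>.475)&(P[...,0]<.525)
    p=P[m]
    out=[]
    for z0 in (.03,.04,.05,.06,.07,.076):
        q=p[(p[:,2]>z0)&(p[:,2]<z0+.01)];out.append((len(q),q[:,1].max().round(4) if len(q) else 0, np.median(q[:,1]).round(4) if len(q) else 0))
    print(n,out)
i=[cv2.resize(load(f"pics/{n}.npz")["color"][305:385,195:275,::-1],(400,400),interpolation=2) for n in ("sc9","sc10")]
cv2.imwrite("pics/cmp.png",np.hstack(i))
E
```

```text
scene0 [(30, np.float64(0.2555), np.float64(0.2542)), (28, np.float64(0.2559), np.float64(0.2541)), (30, np.float64(0.256), np.float64(0.2541)), (17, np.float64(0.255), np.float64(0.254)), (32, np.float64(0.2614), np.float64(0.2554)), (26, np.float64(0.2617), np.float64(0.2594))]
sc7 [(30, np.float64(0.2553), np.float64(0.2543)), (31, np.float64(0.2558), np.float64(0.2544)), (29, np.float64(0.255), np.float64(0.2542)), (19, np.float64(0.2558), np.float64(0.254)), (33, np.float64(0.2606), np.float64(0.2565)), (30, np.float64(0.2613), np.float64(0.259))]
sc9 [(23, np.float64(0.2572), np.float64(0.2554)), (26, np.float64(0.2571), np.float64(0.2561)), (26, np.float64(0.2576), np.float64(0.2569)), (15, np.float64(0.2579), np.float64(0.2561)), (40, np.float64(0.2657), np.float64(0.2598)), (29, np.float64(0.2657), np.float64(0.2634))]
sc10 [(24, np.float64(0.2567), np.float64(0.2548)), (31, np.float64(0.2575), np.float64(0.2552)), (34, np.float64(0.2568), np.float64(0.2553)), (16, np.float64(0.2563), np.float64(0.2548)), (39, np.float64(0.2634), np.float64(0.2584)), (32, np.float64(0.264), np.float64(0.261))]
```

View pics/cmp.png

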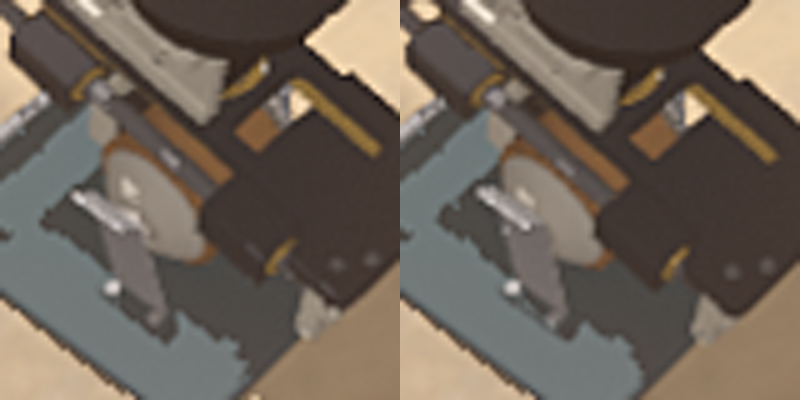

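Both arms are now back within about 1.8 mm of rest at the tops (about 0.026 rad each) and the force has dropped, so it looks snapped. Release and retreat along the tool axis.

```bash
python3 -m inch '[0,0,0,0,0,0,0.07,0,0,0,0,0,0,0.0876,0,0,0,0,0,0,0.0876,-0.02,0,0,0,0,0,0.0876,-0.03,0,0,0,0,0,0.0876,-0.04,0,0,0,0,0,0.0876,-0.04,0,0,0,0,0,0.0876,-0.04,0,0,0,0,0,0.0876,-0.04,0,0.02,0,0,0,0.0876,0,0,0,0,0,0,0.0876]'
python3 - <<'E'
from inhand import *
o,s,T=look("w11")
P=cloud(s,T);hsv=cv2.cvtColor(s["color"],cv2.COLOR_RGB2HSV)
m=(hsv[...,1]>115)&(P[...,2]>.06)&(P[...,2]<.1)&(P[...,0]>.45)&(P[...,0]<.55)&(P[...,1]>.18)&(P[...,1]<.26)
print(m.sum(),m.sum()>50 and cylfit(P[m],1.57,.058))
for a,b in ((.16,.19),(.245,.28)):
    k=(P[...,2]>.076)&(P[...,2]<.086)&(P[...,1]>a)&(P[...,1]<b)&(P[...,0]>.48)&(P[...,0]<.52);p=P[k]
    if len(p): print("arm",len(p),p[:,1].min(),p[:,1].max())
print(o["tool_pos"],o["clock"],o["joint_pos"].round(1))
o,s,T=look("sc11","scene");P=cloud(s,T)
u,v=proj(s,T,[[.53,.218,.09]])[0].astype(int)
cv2.imwrite("pics/sc11c.png",cv2.resize(s["color"][v-75:v+75,u-100:u+100,::-1],(800,600),interpolation=2))
m=(P[...,2]>.076)&(P[...,2]<.086)&(P[...,1]>.25)&(P[...,1]<.285)&(P[...,0]>.475)&(P[...,0]<.525);print(np.median(P[m][:,1]))
E
```

```text
clock: 22.62
tool_pos: [0.4008, 0.2401, 0.4173]
orientation: [-90.8, 74.8, 0.1]
force: [0.1, -0.2, -0.7]
opening: 0.0872
2888 (array([0.49947527, 0.21803419]), np.float64(0.05734152978750727), np.float64(91.01038084132583), np.float64(0.04266916429064241), np.float64(0.0006171790320333653))
arm 255 0.17473664576471107 0.189802267302392
arm 249 0.24513021858305423 0.2613405464453593
[0.40080713 0.24013951 0.41728062] 22.625 [ 60.3  -4.4 -34.9  16.5 -53.  -68.6]
0.25969016239283726
```

View pics/w11.png

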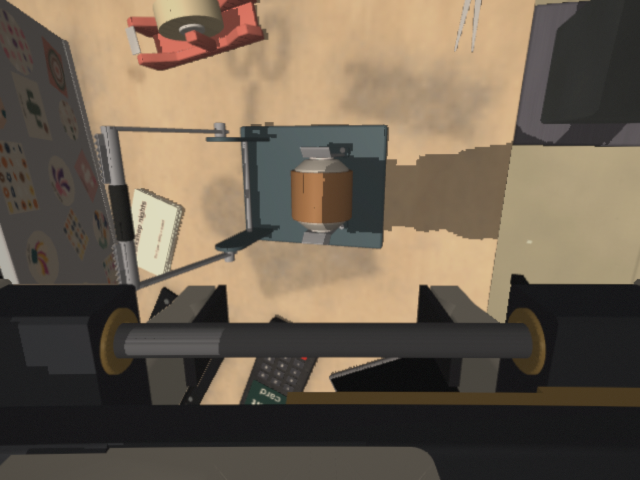

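View pics/sc11c.png

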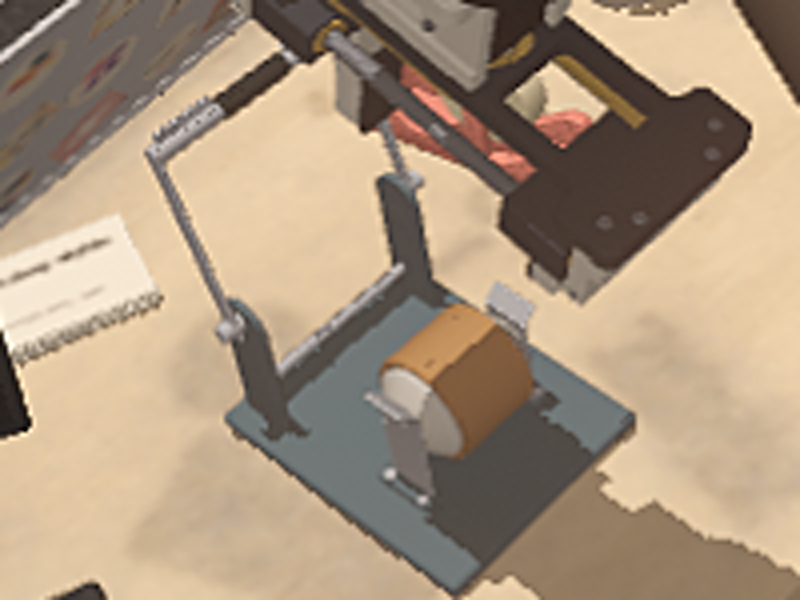

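The roll is seated: centre (0.4995, 0.218, 0.057), both arms back at their rest positions, bar still raised at (120,212). Now I check the space behind the bar.

```bash
python3 - <<'E'
from inhand import *
G=np.zeros((14,14))
for n in ("scene0","w11","w6","side0"):
    s=load(f"pics/{n}.npz");T=s["T"] if "T" in s else cam_pose(s);P=cloud(s,T).reshape(-1,3);P=P[np.isfinite(P[:,0])]
    if n[0]=="w": P=P[P[:,2]<.26]
    i=((P[:,0]-.58)/.02).astype(int);j=((P[:,1]-.08)/.02).astype(int)
    ok=(P[:,0]>.58)&(P[:,1]>.08)&(i<14)&(j<14)&(P[:,2]<.5)
    np.maximum.at(G,(i[ok],j[ok]),P[ok,2])
print("cols y .08.. ; rows x .58..");print((G*1000).astype(int))
o=ctrl.get_obs()
s=load("pics/w11.npz");P=cloud(s,s["T"])
m=(P[...,2]>.16)&(P[...,2]<.21);m[:,:95]=0;m[:,145:]=0;m[:120]=0;m[284:]=0;p=P[m]
A=np.polyfit(p[:,1],p[:,0],1);print("bar x at .22",np.polyval(A,.22),"z top",np.percentile(p[:,2],95),p[:,1].min(),p[:,1].max())
delta(o,[.655,.22,.25],down(271));print(o["joint_pos"].round(1))
E
```

```text
cols y .08.. ; rows x .58..
[[  2   2   2 151 162  34  36  34  90 171 157   3   1   3]
 [ 16   2   2 192 196 195 192 195 196 195  12   2   2   3]
 [ 53   2   2   2   3   2   2   2   2   4   4   4 197 195]
 [ 18   3   2   2   2   2   2   2   1   3   6   3 239 248]
 [ 25   3   2   3   2   3   2   2   3   3   5   3 258 258]
 [ 41   7   2   2   1   3   2   3 201 203 202 202 202 257]
 [200 203 203 201 202 202 203 202 203 203 201 187 184 178]
 [202 202 198 185 181 177 172 169 166 160 155 152 141 138]
 [161 158 154 151 146 143 137 134 128 124 119 116 107  93]
 [126 121 118 112 107 105  97  94  91  83  79  77  73  67]
 [ 90  85  82  77  73  68  63  61  54  47  43  38  33  28]
 [ 50  45  42  37  32  30  25  18  15  11   8   0   0   0]
 [ 14  11   4   0   0   0   0   0   0   0   0   0   0   0]
 [  0   0   0   0   0   0   0   0   0   0   0   0   0   0]]
bar x at .22 0.6081207401535861 z top 0.19357394196127437 0.16199282684711172 0.27614604949418087
clock 22.725 tcp [0.4005 0.2386 0.414 ] goal tcp [0.655 0.22  0.409] F [-0.4 -0.1 -0.4] open 0.0874
 rotvec [-89.55 -12.13  11.37]  shift cur axes [ 0.0707 -0.2442 -0.0222]  shift target axes [ 0.005   0.023  -0.2541]
[ 60.2  -4.3 -35.2  16.5 -52.9 -68.6]
```

I'll cage the sleeve from above without turning: fingers front and back, 50 mm open. First untilt and move above the bar.

```bash
python3 -m inch '[0,0,0,0,0,8,0.06,0,0,0,0,0,7,0.05,0,-0.04,0,0,0,0,0.05,0,-0.05,-0.005,0,0,0,0.05,0,-0.05,-0.005,0,0,0,0.05,0,-0.05,0,0,0,0,0.05,0,0,0,0,0,0,0.05]'
python3 - <<'E'
from inhand import *
o=ctrl.get_obs();delta(o,[.608,.22,.25],down(181))
E
```

```text
clock: 23.6
tool_pos: [0.5957, 0.2265, 0.3985]
orientation: [125.7, 88.2, -143.6]
force: [0.2, 0.3, -0.4]
opening: 0.0502
clock 23.6 tcp [0.5957 0.2265 0.3985] goal tcp [0.608 0.22  0.409] F [ 0.2  0.3 -0.4] open 0.0502
 rotvec [-0.29 -1.02 -1.43]  shift cur axes [-0.0107 -0.0119 -0.0068]  shift target axes [-0.0105 -0.0121 -0.0067]
```

```bash
python3 -m inch '[0,-0.012,-0.006,-0.2,-0.8,-1.2,0.05,0,0,0,0,0,0,0.05]'
python3 - <<'E'
from inhand import *
o,s,T=look("sd12","side");delta(o,[.608,.22,.18],down(181))
u,v=proj(s,T,[[.56,.218,.15]])[0].astype(int)
cv2.imwrite("pics/sd12c.png",cv2.resize(s["color"][v-60:v+60,u-80:u+80,::-1],(800,600),interpolation=2))
E
```

```text
clock: 23.85
tool_pos: [0.6082, 0.2193, 0.3955]
orientation: [129.3, 89.5, -139.8]
force: [-1.0, -0.5, 0.5]
opening: 0.0502
clock 23.85 tcp [0.6082 0.2193 0.3955] goal tcp [0.608 0.22  0.339] F [-1.  -0.5  0.5] open 0.0502
 rotvec [-0.15 -0.3  -0.36]  shift cur axes [ 0.0565 -0.0002  0.001 ]  shift target axes [0.0565 0.0002 0.0007]
```

View pics/sd12c.png

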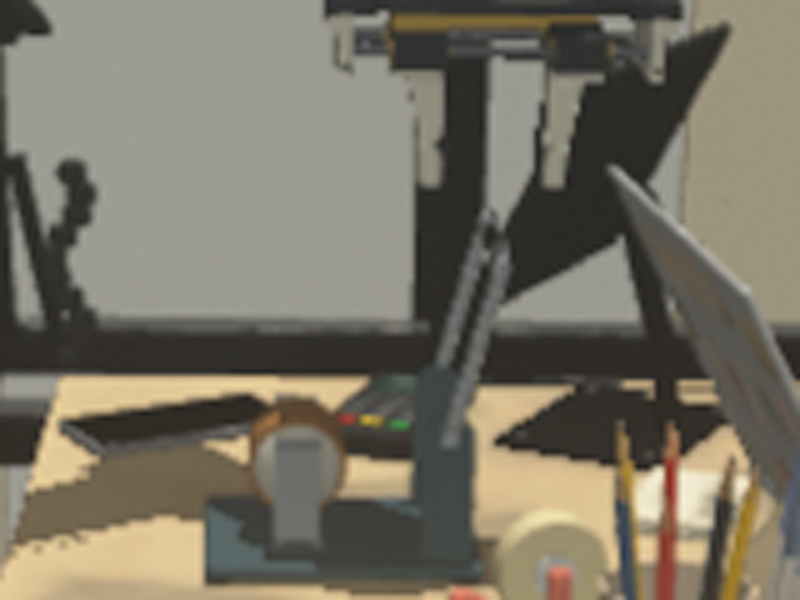

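Fingers (columns 430, 560) straddle the bar top (492,215). Descend.

```bash
python3 -m inch '[0.02,0,0.001,0,-0.3,-0.3,0.05,0.02,0,0,0,0,0,0.05,0.015,0,0,0,0,0,0.05,0,0,0,0,0,0,0.05]'
python3 -c "
from look import *
o=ctrl.get_obs();delta(o,[.608,.22,.18],down(181))"
```

```text
clock: 24.4
tool_pos: [0.6052, 0.2207, 0.3417]
orientation: [-33.2, 89.8, 57.8]
force: [-0.8, 0.5, -0.1]
opening: 0.0501
clock 24.4 tcp [0.6052 0.2207 0.3417] goal tcp [0.608 0.22  0.339] F [-0.8  0.5 -0.1] open 0.0501
 rotvec [-0.01  0.15  0.1 ]  shift cur axes [ 0.0027 -0.0027 -0.0007]  shift target axes [ 0.0027 -0.0027 -0.0007]
```

```bash
python3 -m inch '[0.001,0.018,0,0,0,0,0.05,0.001,0.018,0,0,0,0,0.05,0.004,0.018,0,0,0,0,0.05,0.005,0.018,0,0,0,0,0.05,0.005,0.018,0,0,0,0,0.05,0,0.01,0,0,0,0,0.05]'
python3 - <<'E'
from inhand import *
o,s,T=look("sd13","side");delta(o,[.505,.22,.165],down(181))
u,v=proj(s,T,[[.56,.218,.15]])[0].astype(int)
cv2.imwrite("pics/sd13c.png",cv2.resize(s["color"][v-60:v+60,u-80:u+80,::-1],(800,600),interpolation=2))
E
```

```text
clock: 25.15
tool_pos: [0.5045, 0.2202, 0.3315]
orientation: [-58.5, 89.2, 32.7]
force: [0.2, -0.2, -0.3]
opening: 0.0501
clock 25.15 tcp [0.5045 0.2202 0.3315] goal tcp [0.505 0.22  0.324] F [ 0.2 -0.2 -0.3] open 0.0501
 rotvec [0.12 0.44 0.72]  shift cur axes [ 0.0075 -0.0004 -0.0002]  shift target axes [ 0.0075 -0.0005 -0.0002]
```

View pics/sd13c.png

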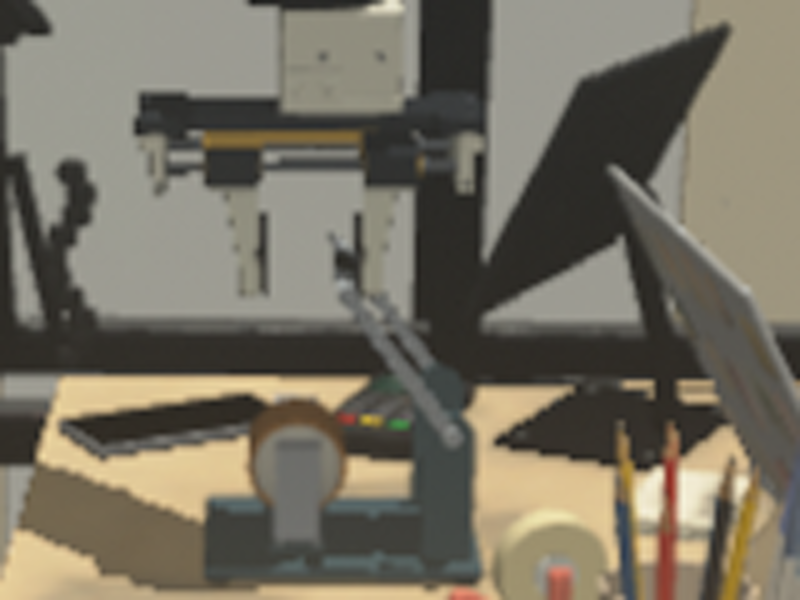

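The bar is tipped forward to about 0.9 rad, its sleeve at (345,265) just ahead of the rear finger. Lift away and let it sink.

```bash
python3 -m inch '[-0.04,0,0,0,0,0,0.05,-0.05,0,0,0,0,0,0.05,-0.05,0,0,0,0,0,0.05,0,0,0,0,0,0,0.05,0,0,0,0,0,0,0.05,0,0,0,0,0,0,0.05,0,0,0,0,0,0,0.05,0,0,0,0,0,0,0.05,0,0,0,0,0,0,0.05,0,0,0,0,0,0,0.05,0,0,0,0,0,0,0.05,0,0,0,0,0,0,0.05]'
python3 - <<'E'
from inhand import *
o,s,T=look("sd14","side")
u,v=proj(s,T,[[.56,.218,.12]])[0].astype(int)
cv2.imwrite("pics/sd14c.png",cv2.resize(s["color"][v-60:v+60,u-80:u+80,::-1],(800,600),interpolation=2))
o,s,T=look("w14")
E
```

```text
clock: 26.7
tool_pos: [0.503, 0.2191, 0.4767]
orientation: [-63.1, 89.2, 28.1]
force: [0.5, -0.2, 0.6]
opening: 0.0503
```

View pics/sd14c.png

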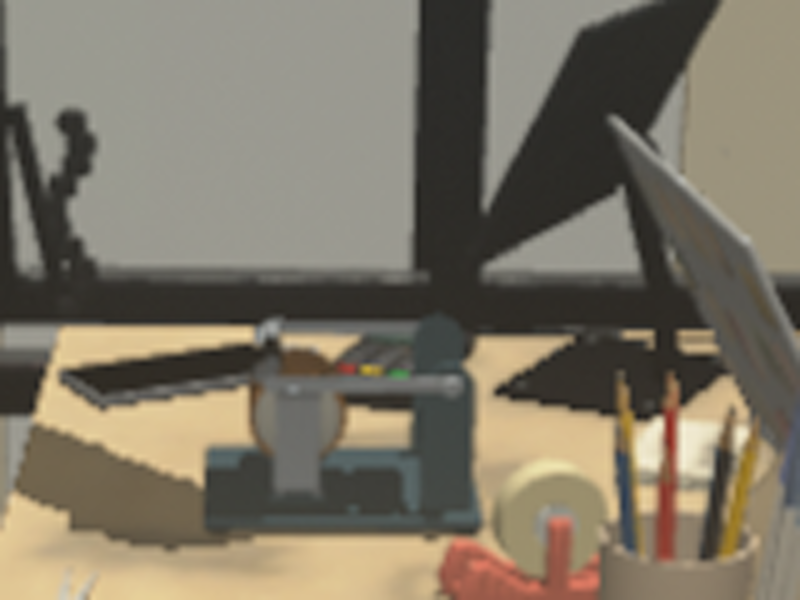

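View pics/w14.png

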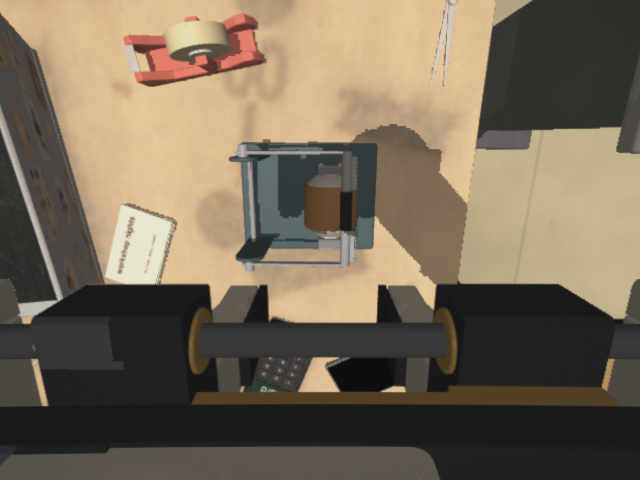

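The bar lies level across the roll (column 347, sleeve on the paper). Final check of roll, bar, arms and the other objects after a pause.

```bash
python3 -m inch '[-0.02,0,0,0,0,0,0.05,0,0,0,0,0,0,0.05,0,0,0,0,0,0,0.05,0,0,0,0,0,0,0.05,0,0,0,0,0,0,0.05,0,0,0,0,0,0,0.05,0,0,0,0,0,0,0.05,0,0,0,0,0,0,0.05]'
python3 - <<'E'
from inhand import *
from rolls import rolls
o,s,T=look("w15");P=cloud(s,T);hsv=cv2.cvtColor(s["color"],cv2.COLOR_RGB2HSV)
m=(hsv[...,1]>115)&(P[...,2]>.06)&(P[...,2]<.1)&(P[...,0]>.47)&(P[...,0]<.55)&(P[...,1]>.18)&(P[...,1]<.26)
print(m.sum(),cylfit(P[m],1.57,.058))
for n in ("w14","w15"):
    q=load(f"pics/{n}.npz");Q=cloud(q,q["T"]);k=(Q[...,2]>.075)&(Q[...,0]>.46)&(Q[...,0]<.50)&(Q[...,1]>.2)&(Q[...,1]<.24)&(cv2.cvtColor(q["color"],cv2.COLOR_RGB2HSV)[...,2]<60)
    p=Q[k];print(n,"grip",len(p),np.median(p,0).round(4),p[:,2].max().round(4))
for a,b in ((.165,.185),(.25,.275)):
    k=(P[...,2]>.076)&(P[...,2]<.084)&(P[...,1]>a)&(P[...,1]<b)&(P[...,0]>.49)&(P[...,0]<.515);p=P[k];print("arm",len(p),p[:,1].min() if len(p) else 0,p[:,1].max() if len(p) else 0)
o,s,T=look("sc15","scene");rolls(s,T)
a=load("pics/scene0.npz")["color"];d=np.abs(a.astype(int)-s["color"]).max(2)>60
for nm,(u0,v0,u1,v1) in dict(scis=(320,285,392,350),tape=(205,245,275,298),pot=(255,150,295,248)).items(): print(nm,d[v0:v1,u0:u1].sum())
E
```

```text
clock: 27.8
tool_pos: [0.5025, 0.2189, 0.4953]
orientation: [-63.3, 89.3, 27.8]
force: [-0.0, 0.2, 0.3]
opening: 0.05
1485 (array([0.49943001, 0.21801637]), np.float64(0.05732707071382468), np.float64(90.72132909753547), np.float64(0.041802023898399196), np.float64(0.0007935644614285882))
w14 grip 2415 [0.4784 0.2106 0.344 ] 0.4075
w15 grip 2177 [0.4778 0.2104 0.3596] 0.4257
arm 139 0.17475350321118796 0.18180074715155406
arm 142 0.2524374056280017 0.27374389296035695
table -0.0012116868554143956
blue 77 (array([ 0.47456633, -0.13770945]), np.float64(0.03498103841431792), np.float64(10.18535903720778), np.float64(0.04286356474558517), np.float64(0.0014399655842411425))
green 243 (array([ 0.49764566, -0.26952302]), np.float64(0.03438285419164938), np.float64(7.501934684963174), np.float64(0.0439322160837228), np.float64(0.0019484931781834575))
scis 6
tape 110
pot 243
```

View pics/sc15.png

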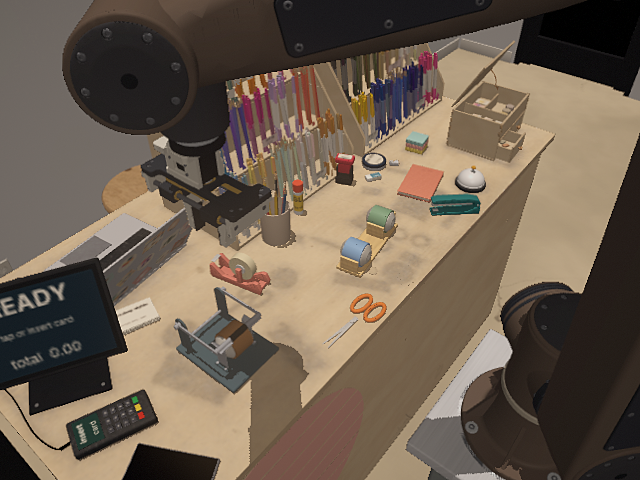

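```bash
python3 -c "
from plant import ctrl
print(ctrl.close_job(), ctrl.get_obs()['clock'])"
```

```text
the job is handed in; nothing more can be done
the job is handed in; nothing more can be done
```

The kraft roll is loaded in the dispenser with the tear bar down on it, and I handed the job in at about 28 s of the 72 s allowed.

**What I did:** I lifted the roll out of the middle bay by its ends and laid it on the counter. I then took it again round its middle and pressed it between the spring arms; the force on the wrist read about 22 N at the end of the press. Last, I pushed the bar forward past its balance point and let it sink onto the paper.

**Last checks:**
- **Roll:** it sits at (0.499, 0.218, 0.057), within about 1 mm of the measured seat.
- **Spring arms:** after I let go of the roll, both tops measured back at their rest positions. In the final check the right arm still did. The left arm's reading was spoiled by other points in the search window, probably the lowered bar's side arm.
- **Tear bar:** in the pictures it lies level across the roll with its sleeve on the paper. My depth measurement of the sleeve failed because it picked up the gripper instead, so this rests on the pictures alone.
- **Other objects:** the blue and green rolls measured the same as at the start, to within 0.5 mm. The scissors, tape dispenser, pot and stapler look unmoved in the final picture. The picture comparison was clean for the scissors. It flagged some change around the tape dispenser and pot, which I put down to the arm and the lowered bar.

When I laid the roll down, I pushed it about 5 mm up between the pads before noticing it was already on the counter. It stayed in place when released.

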